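# Stand up the bottom carton and restack the others

## Robot

A 6-joint arm with a two-finger parallel gripper is mounted at the origin on a cart in front of the work surface, level with it; the furniture and walls round the work are solid. World frame = base frame: x ahead of the robot, y to its left, z up, the work surface at z = 0. Lengths are in mm, angles in rad, forces in N, time in s.
With the tool pointing down it reaches from about 375 to 925 mm from the base axis. Payload 5.7 kg.
Tool frame: the origin (TCP) lies midway between the tips of the shut fingers; the grasp point (between the pads) lies 19 mm behind it; z points along the fingers, x is the direction in which the jaws open and shut, and the axes are right-handed (so a half turn about z gives the same grasp; the last joint's range is limited). The gripper opens to 88 mm and grips with 3 to 60 N. Pads are 20 mm wide; open, the fingers measure 115 mm over their backs; the gripper's body (75 mm by 178 mm) begins 61 mm behind the grasp point.
Start: joints at [1.112, 0.359, 1.51, -0, 1.272, -0.115], TCP at [202.231, 564.858, 222.623] pointing down, gripper open.
Joint ranges: [-2.97, 2.97], [-1.01, 2.36], [0.21, 2.38], [-0.96, 4.11], [0.2, 2.71], [-2.98, 2.98]. Speed limits (rad/s): [2.39, 2.39, 3.14, 3.14, 3.14, 3.14].

## Interface

Orientations are given as a unit quaternion [x, y, z, w].
In Python, from plant import state, grab_frame, sign_off gives the robot as it stands.
- The arm moves only by the shell command python3 -m pendant 'ROWS' [FORCE]. ROWS is JSON, a list of rows, each a list of 7 numbers: the shift along the world's x, y, z as a fraction of full scale, then the turn, a rotation vector about the world's x, y, z as a fraction of full scale, then the closure, from 0 (fully open) to 1 (shut). In form: [[x, y, z, ax, ay, az, fingers], ...]. A call has 1 to 20 rows; each row shifts and turns the commanded pose from where the row before left it; what a row does not reach is not made up. Full scale, the value 1, is 40 cm for a shift and 2 pi rad for a turn. A row lasts 1/12 s, in which the tool goes at most 41.7 mm and 7.16 degrees, less where a joint would pass 70% of its speed; a pose out of reach is approached as far as the arm can. A call with a number of a shift or a turn outside -1 to 1 is refused whole. A call with a gripper value outside its range is refused whole. The fingers move at their own pace and stop on an object; FORCE is the grip in N (left out, the last holds). Time passes only in rows, so rows that do not move let the fingers close. It gives the time, the measured TCP pose, the force and the opening at its end, in the units of the state.
- state(): the state, without advancing time (a new reading comes with each control period).
- grab_frame(name): name is "side" or "top" or "wrist"; returns a dict with "pixels" (400x640x3 uint8, red, green, blue), "fov_y" (degrees; the focal length in pixels is half the picture's height over the tangent of half this angle, whatever the lens; pixels are square), "cx", "cy" (the principal point, pixels), "rvec" (rotation vector, rad) and "tvec" (3), from world to camera coordinates, as OpenCV has them; the wrist camera has in their place "tool_from_camera" (4x4, takes a point from camera to tool coordinates, whose origin is the TCP and whose axes are the tool frame's). Camera axes: x right, y down, z forward; pixel columns grow to the right and rows downward; lengths in mm; the calibration is good to about 2 mm. A picture is of the moment at which its call begins: read the wrist's pose just before it. There is no depth.
- sign_off(): hands the job in, once; it reports no verdict.
The state is a dict: "time_s": time; "joint_positions": joint angles; "dq": joint speeds; "tau": joint torques, N m; "eef_pos": TCP position; "eef_rot": TCP orientation; "ft_force": force on the tool from outside, world axes, zero at the start; "wrist_torque": the same for the moment, N m; "finger_gap": opening from 0.0 (shut) to 1.0 (fully open).
Only numpy, scipy, OpenCV 4.12 (cv2) and the standard library are available. Lean on these libraries where they do the work, as an engineer would, in place of code of your own. Each camera call takes 0.05 s, during which the arm holds its last target.

## Task

Lift the green and the blue carton off the stack and set them aside flat on the bench, then take the red carton from the bottom and stand it upright on one of its small ends, snug with a flat broad face against the middle of the upright face of the grey angle plate, without shoving the plate along. Then put the blue carton back, flat on the middle of the black mat and in line with it, and the green one squarely on top of it, its long side along the blue one's. Handle the cartons gently without letting the blue or green one tip over, and leave the other things on the bench where they are.

Things in the scene. Friction and masses are not known exactly. Their poses are not given: they have to be found in the camera images.
- carton_red: closed red and white cardboard carton, the lowest of the stack; 62 (x) x 105 (y) x 42 (z) mm, 0.13 to 0.29 kg; origin at the centre of its underside as it lies flat, z out through its lid, y along its length. To be stood with y vertical (either end down); its broad 62 x 105 faces look along its z
- carton_red_mid (a point): the middle of the red carton, 21 mm up its z axis from the origin; same axes as the carton
- carton_blue: closed blue and white cardboard carton, at the start flat on the red one and roughly parallel to it; 62 (x) x 105 (y) x 42 (z) mm, 0.13 to 0.29 kg; origin at the centre of its underside, z out through its lid
- carton_green: closed green and white cardboard carton, at the start flat on the blue one, lying roughly crosswise; 56 (x) x 92 (y) x 36 (z) mm, about 0.18 kg; origin at the centre of its underside, z out through its lid
- mat: black rubber mat fixed to the bench, 120 (x) x 160 (y) x 3 (z) mm; the stack stands on it at the start; origin at the centre of its underside, on the bench. To set cartons aside, the bench surface from x = 0.36 to 0.60, y = 0.08 to 0.36 (world) is free except for the things listed here; a vice 0.1 m high stands at lower y, a low case at higher x
- angle_plate: grey cast angle plate standing loose on the bench, about 2 kg: it slides if pushed with more than some 8 N. Upright plate 120 mm wide (x), 110 mm high, 9 mm thick, with a foot 86 mm deep and two webs behind it. Origin on the bench at the middle of the lower edge of the upright's free front face; that face is the plane y = 0 and looks to the plate's +y, where the bench in front of it is clear
- multimeter: orange and black multimeter lying flat, 132 (x) x 62 (y) x 41 mm, bystander; origin at the centre of its underside
- tape_measure: yellow tape measure, 36 (x) x 74 (y) x 62 mm high, bystander; origin at the centre of its underside
- side_cutters: red-handled side cutters lying flat, 60 (x) x 119 (y) x 21 mm, bystander; origin at the centre of their underside
- tape_green: roll of green tape lying flat, 64 mm across, 19 mm high, bystander; origin at the centre of its underside

How it is judged (in metres and radians):
On the way, in this order (a step that is already met when the one before it is completed fails the run):
1. the green and the blue carton are off the stack, down beside the red one (horizontal distance between each of carton_blue, carton_green and carton_red above 0.055 m and height (world z) of each of carton_blue, carton_green below 0.06 m), for 0.2 s.
2. the red carton stands on end, flat against the face of the angle plate (y of carton_red_mid in the frame of angle_plate between 0.017 and 0.025 m and x of carton_red_mid in the frame of angle_plate between -0.035 and 0.035 m and z of carton_red_mid in the frame of angle_plate between 0.047 and 0.059 m and angle between the y axis of carton_red and the z axis of angle_plate, either way round below 0.09 rad and angle between the z axis of carton_red and the y axis of angle_plate, either way round below 0.12 rad), for 0.2 s.
At the end, for the whole second after the job is handed in: At rest: red on end (within 5 deg), broad face at most 4 mm from the plate's face (7 deg), within 35 mm of its middle; blue flat on the mat, lid up, within 25 mm of its centre and 0.2 rad of its direction; green flat on blue, lid up, within 15 mm of centred and 0.18 rad of parallel (all of step 2 and horizontal distance between carton_blue and mat below 0.025 m and angle between the y axis of carton_blue and the y axis of mat, either way round below 0.2 rad and angle between each of carton_blue, carton_green's own z axis and vertical below 0.06 rad and height (world z) of carton_blue between -0.002 and 0.008 m and z of carton_green in the frame of carton_blue between 0.037 and 0.047 m and horizontal distance between carton_green and carton_blue below 0.015 m and angle between the y axis of carton_green and the y axis of carton_blue, either way round below 0.18 rad and linear speed of each of carton_red, carton_blue, carton_green, angle_plate below 0.02 m/s); the robot touches nothing.
It fails at once if the angle plate is shoved more than 10 mm (distance of angle_plate from where it was at the start of the episode above 0.01 m).
It fails at once if the blue or the green carton is tipped by more than 35 degrees (angle between any of carton_blue, carton_green's own z axis and vertical above 0.6 rad).
It fails at once if a carton is banged or crushed with more than 60 N against the angle plate or the mat (contact force between any of carton_red, carton_blue, carton_green and angle_plate above 60 N or contact force between any of carton_red, carton_blue and mat above 60 N).
It fails at once if a bystander (multimeter, tape measure, side cutters, green tape) is moved more than 20 mm (distance of any of multimeter, tape_measure, side_cutters, tape_green from where it was at the start of the episode above 0.02 m).
It also fails if it takes over 72 s, if anything falls off the work surface, if the arm or the gripper's body presses on something with over 40 N, if the wrist force passes 120 N, or if a joint passes its speed limit or range.

## Working session

There is one attempt and no reset: what is moved stays moved. The work goes in short steps, Python scripts to look and compute and a shell command to move; the robot and the scene stay as the last step left them, time stands still between calls to the robot, and variables do not carry over. Pictures are saved under pics/ and viewed, and the job is handed in when it is done.

```bash
mkdir -p pics; ls; python3 - <<'E'
from plant import state, grab_frame
import cv2
s=state();print(s)
for n in ("side","top","wrist"):
    f=grab_frame(n)
    print(n,{k:(v if k!="pixels" else v.shape) for k,v in f.items()})
    cv2.imwrite(f"pics/{n}0.png",f["pixels"][:,:,::-1])
E
```

```text
pics
{'time_s': 0.0, 'joint_positions': array([ 1.11191778e+00,  3.59502207e-01,  1.51144342e+00, -2.19566765e-05,
        1.27250350e+00, -1.15103562e-01]), 'dq': array([-0.00023438, -0.00060486, -0.00081918,  0.00135805,  0.00114992,
        0.00116527]), 'tau': array([-2.87303395e-03, -5.15402770e+01, -2.70717019e+01,  6.72853715e-02,
        3.51999805e-02, -1.39410326e-04]), 'eef_pos': array([201.92923905, 564.2523852 , 221.80708905]), 'eef_rot': array([ 8.17629607e-01,  5.75743836e-01, -8.10298913e-04,  4.52937359e-04]), 'ft_force': array([ 0.64683945, -0.70415531, -1.13883719]), 'wrist_torque': array([ 0.00685003, -0.05598633, -0.01258617]), 'finger_gap': 1.0035411332442878}
side {'pixels': (400, 640, 3), 'fov_y': 52.33333248684737, 'cx': 325.72024186616153, 'cy': 207.02293551426322, 'rvec': array([ 0.30422753, -2.63218436,  1.49484986]), 'tvec': array([ 528.43085377,  -19.36770894, 1329.5153544 ])}
top {'pixels': (400, 640, 3), 'fov_y': 53.46429448991172, 'cx': 321.3112469102196, 'cy': 205.16218135962293, 'rvec': array([ 2.16071593, -2.17901641,  0.11520743]), 'tvec': array([ 301.03001074,  470.35527465, 1012.993973  ])}
wrist {'pixels': (400, 640, 3), 'fov_y': 60.68631510865295, 'cx': 316.7794597883769, 'cy': 198.28991146558937, 'tool_from_camera': array([[ 9.99999456e-01, -1.03430016e-03, -1.37990877e-04,
        -5.23451406e-01],
       [ 1.02803131e-03,  9.53895990e-01,  3.00135609e-01,
        -8.33820585e+01],
       [-1.78801365e-04, -3.00135587e-01,  9.53896534e-01,
        -1.62482458e+02],
       [ 0.00000000e+00,  0.00000000e+00,  0.00000000e+00,
         1.00000000e+00]])}
```

View pics/side0.png

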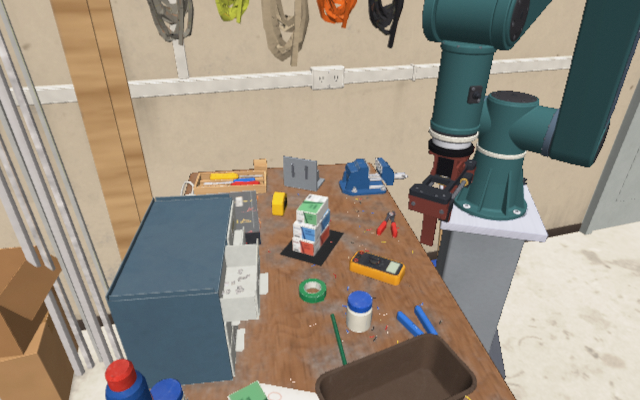

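View pics/top0.png

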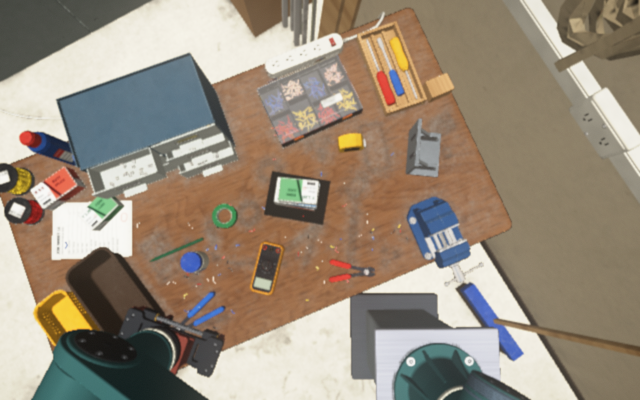

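View pics/wrist0.png

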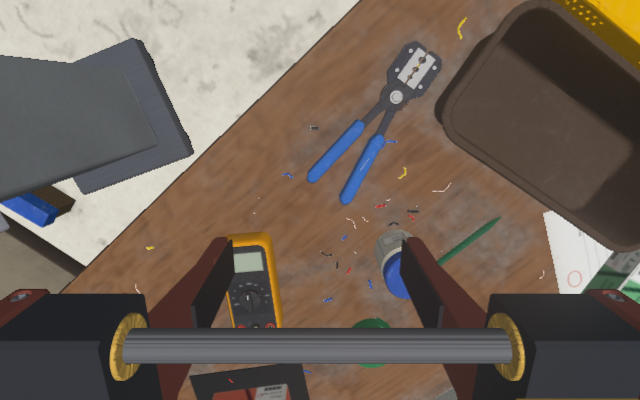

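```bash
cat > h.py <<'E'
import numpy as np, cv2
from scipy.spatial.transform import Rotation as R
from plant import state, grab_frame
def cam(n):
    s=state(); f=grab_frame(n)
    F=200/np.tan(np.radians(f["fov_y"]/2)); K=np.array([[F,0,f["cx"]],[0,F,f["cy"]],[0,0,1.]])
    if n=="wrist":
        T=np.eye(4);T[:3,:3]=R.from_quat(s["eef_rot"]).as_matrix();T[:3,3]=s["eef_pos"]
        M=T@f["tool_from_camera"]; Rc=M[:3,:3].T; c=M[:3,3]
    else:
        Rc=cv2.Rodrigues(f["rvec"])[0]; c=-Rc.T@f["tvec"]
    return dict(img=f["pixels"][:,:,::-1].copy(),K=K,R=Rc,c=c)
def onz(C,uv,z):
    uv=np.atleast_2d(np.array(uv,float)); d=np.c_[uv,np.ones(len(uv))]@np.linalg.inv(C["K"]).T@C["R"]
    t=(z-C["c"][2])/d[:,2]; return C["c"]+d*t[:,None]
def proj(C,P):
    q=(np.atleast_2d(P)-C["c"])@C["R"].T@C["K"].T; return q[:,:2]/q[:,2:]
def save(C,name,box=None,scale=1):
    im=C["img"]
    if box: im=im[box[1]:box[3],box[0]:box[2]]
    cv2.imwrite(f"pics/{name}.png",cv2.resize(im,None,fx=scale,fy=scale,interpolation=cv2.INTER_CUBIC))
def st():
    s=state(); print("t",round(s["time_s"],2),"p",s["eef_pos"].round(1),"q",s["eef_rot"].round(4),"F",s["ft_force"].round(1),"gap",round(s["finger_gap"]*88,1),"J",s["joint_positions"].round(2))
E
python3 - <<'E'
from h import *
C=cam("top"); save(C,"topc",(225,105,465,265),3.3)
print("c",C["c"],[onz(C,p,0)[0].round(0) for p in [(224,215),(266,268),(350,270),(350,141)]])
C=cam("side"); save(C,"sidec",(260,140,420,310),3.5)
print(C["c"])
E
```

```text
c [ 366.19381127  300.61535683 1055.24520417] [array([451., 556.,   0.]), array([311., 444.,   0.]), array([303., 223.,   0.]), array([650., 218.,   0.])]
[ 268.51420558 1241.05301133  659.47926231]
```

View pics/topc.png

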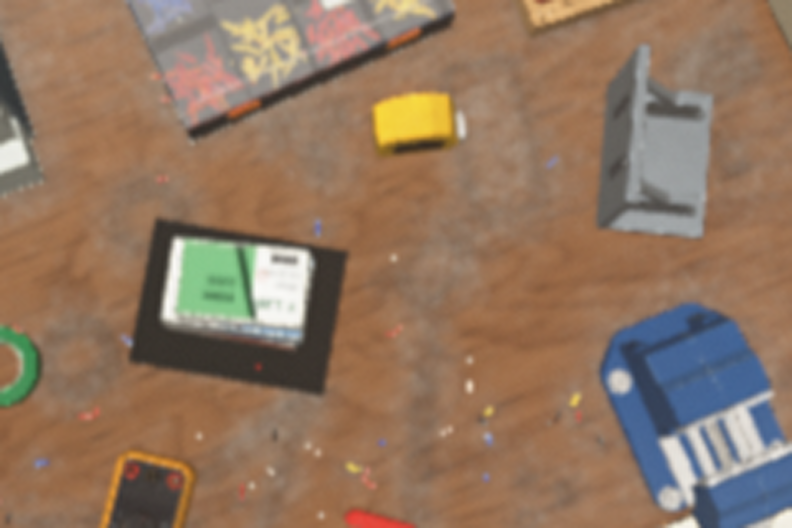

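View pics/sidec.png

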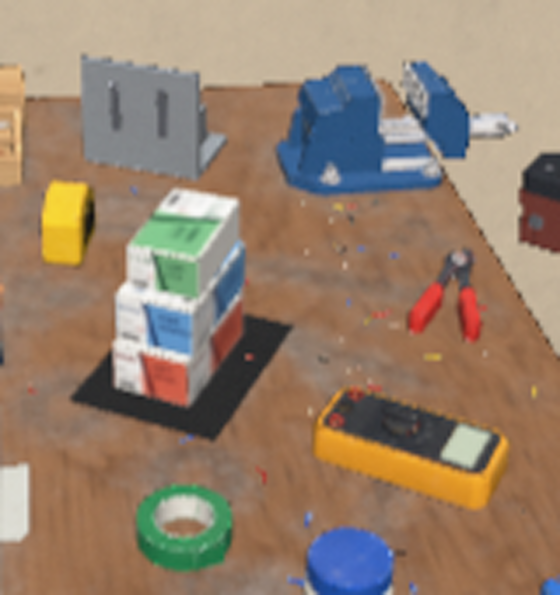

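```bash
python3 - <<'E'
from h import *
C=cam("top")
z=lambda l:[(225+x/3.3,105+y/3.3) for x,y in l]
m=onz(C,z([(158,218),(347,252),(322,392),(130,360)]),3);print(m.round(0),m.mean(0))
g=onz(C,z([(175,235),(313,250),(302,328),(162,322)]),123);print("green top",g.round(0),g.mean(0))
p=onz(C,z([(642,45),(605,225)]),110);print("plate top edge",p.round(0))
p=onz(C,z([(598,225)]),0);print("plate foot low corner",p.round(0))
p=onz(C,z([(708,95),(697,237)]),9);print("foot rear",p.round(0))
for n,l,h in [("tape",[(380,100),(450,95),(455,145),(380,150)],62),("vice",[(600,380),(690,305)],50),("case",[(190,135),(455,10)],50),("mm",[(120,455),(190,465)],41),("cut",[(350,515)],10),("gtape",[(0,330),(38,365)],19)]: print(n,onz(C,z(l),h).round(0).tolist())
st()
E
```

```text
[[568. 426.   3.]
 [539. 273.   3.]
 [425. 294.   3.]
 [452. 448.   3.]] [496.25600329 360.37751      3.        ]
green top [[533. 400. 123.]
 [521. 300. 123.]
 [465. 309. 123.]
 [470. 409. 123.]] [496.95712769 354.39864622 123.        ]
plate top edge [[675.  55. 110.]
 [540.  87. 110.]]
plate foot low corner [[560.  67.   0.]]
foot rear [[666. -24.   9.]
 [548. -10.   9.]]
tape [[648.0, 247.0, 62.0], [652.0, 193.0, 62.0], [612.0, 190.0, 62.0], [609.0, 248.0, 62.0]]
vice [[430.0, 81.0, 50.0], [488.0, 9.0, 50.0]]
case [[625.0, 396.0, 50.0], [724.0, 186.0, 50.0]]
mm [[376.0, 450.0, 41.0], [368.0, 396.0, 41.0]]
cut [[328.0, 273.0, 10.0]]
gtape [[476.0, 550.0, 19.0], [448.0, 519.0, 19.0]]
t 0.3 p [202.2 564.7 222.3] q [ 8.176e-01  5.757e-01 -3.000e-04  2.000e-04] F [ 0.7  0.5 -0.3] gap 88.1 J [ 1.11  0.36  1.51  0.    1.27 -0.12]
```

```bash
python3 -m pendant '[[0.03,-0.03,0.03,0,0,0,0],[0.064,-0.057,0.03,0,0,0,0],[0.064,-0.057,0.03,0,0,0,0],[0.064,-0.057,0.03,0,0,0,0],[0.064,-0.057,0.03,0,0,0,0],[0.064,-0.057,0.03,0,0,0,0],[0.064,-0.057,0.03,0,0,0,0],[0.064,-0.057,0.03,0,0,0,0],[0.064,-0.057,0.03,0,0,0,0],[0.03,-0.03,0,0,0,0,0],[0,0,0,0,0,0,0],[0,0,0,0,0,0,0]]' 20; python3 - <<'E'
from h import *
st();C=cam("wrist");save(C,"w1")
C=cam("top");save(C,"t1",(225,105,465,265),3.3)
E
```

```text
time_s: 1.3
eef_pos: [431.3, 357.9, 330.5]
eef_rot: [0.818, 0.575, -0.0, -0.0]
ft_force: [-0.6, -0.3, 0.8]
finger_gap: 1.001
t 1.3 p [431.3 357.9 330.5] q [ 8.183e-01  5.748e-01 -2.000e-04 -3.000e-04] F [-0.6 -0.3  0.8] gap 88.1 J [ 0.57  0.22  1.44  0.    1.48 -0.66]
```

View pics/w1.png

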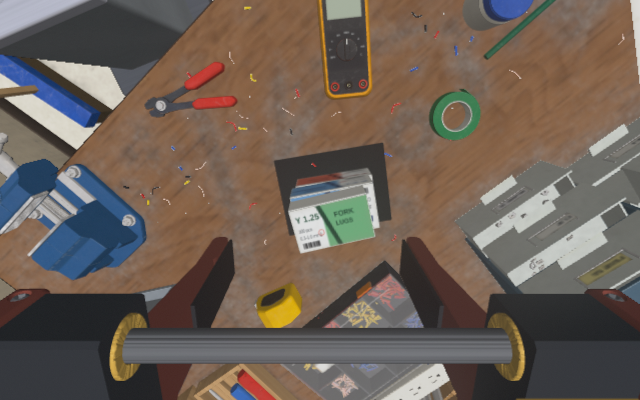

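```bash
python3 - <<'E'
from h import *
C=cam("wrist");save(C,"w1z",(260,130,400,260),5)
E
```

```text
(no output)
```

View pics/w1z.png

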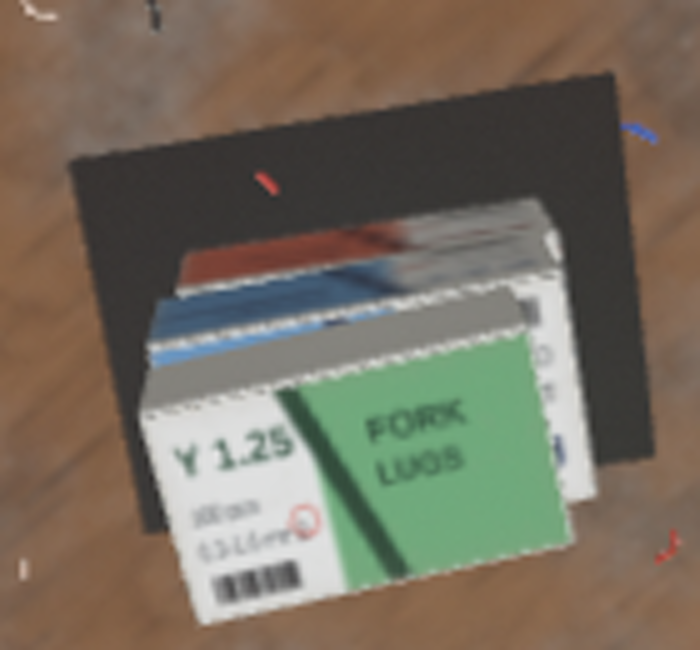

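```bash
python3 - <<'E'
from h import *
C=cam("wrist")
def m(n,l,z):
    p=onz(C,[(260+a/5,130+b/5) for a,b in l],z)[:,:2]; d=np.diff(np.r_[p,p[:1]],axis=0)
    print(n,p.round(1).tolist(),"c",p.mean(0).round(1),"len",np.linalg.norm(d,axis=1).round(1),"ang",np.degrees(np.arctan2(d[:,1],d[:,0])).round(1))
m("green",[(143,412),(525,335),(573,545),(202,625)],123)
m("mat",[(70,160),(613,72),(655,458),(143,533)],3)
m("blue",[(150,345),(555,272),(595,495)],87)
m("redbot",[(185,250),(535,200)],3)
E
```

```text
green [[465.4, 311.2], [477.3, 399.4], [530.6, 394.6], [520.7, 305.0]] c [498.5 352.6] len [88.9 53.5 90.1 55.6] ang [ 82.3  -5.1 -96.3 173.6]
mat [[422.7, 294.8], [451.4, 450.7], [569.4, 429.3], [539.8, 272.4]] c [495.8 361.8] len [158.5 119.9 159.7 119.2] ang [  79.6  -10.2 -100.7  169.1]
blue [[460.6, 311.9], [476.6, 412.4], [536.6, 404.8]] c [491.2 376.4] len [101.7  60.5 120. ] ang [  81.    -7.2 -129.3]
redbot [[459.2, 316.8], [479.6, 418.6]] c [469.4 367.7] len [103.8 103.8] ang [  78.7 -101.3]
```

```bash
python3 -m pendant '[[0.014,-0.0011,-0.03,0,0,-0.0179,0],[0.014,-0.0011,-0.0404,0,0,-0.0179,0],[0.014,-0.0011,-0.0404,0,0,-0.0179,0],[0.014,-0.0011,-0.0404,0,0,-0.0179,0],[0.014,-0.0011,-0.0404,0,0,-0.0179,0],[0.014,-0.0011,-0.0404,0,0,-0.0179,0],[0.014,-0.0011,-0.0404,0,0,-0.0179,0],[0.014,-0.0011,-0.0404,0,0,-0.0179,0],[0.014,-0.0011,-0.0404,0,0,-0.0179,0],[0.014,-0.0011,-0.0404,0,0,-0.0179,0],[0.014,-0.0011,-0.0404,0,0,-0.0179,0],[0.014,-0.0011,-0.03,0,0,-0.0179,0],[0,0,0,0,0,0,0],[0,0,0,0,0,0,0]]' 20; python3 - <<'E'
from h import *
st();C=cam("wrist");save(C,"w2")
E
```

```text
time_s: 2.67
eef_pos: [497.0, 353.7, 144.3]
eef_rot: [0.998, -0.059, -0.001, 0.0]
ft_force: [-0.1, 0.9, 0.4]
finger_gap: 1.003
t 2.67 p [497.  353.7 144.3] q [ 9.983e-01 -5.910e-02 -1.000e-03  5.000e-04] F [-0.1  0.9  0.4] gap 88.3 J [0.51 0.45 1.57 0.   1.12 0.62]
```

View pics/w2.png

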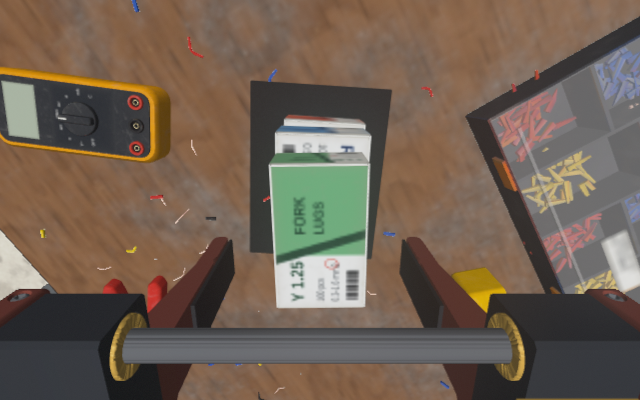

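```bash
python3 -m pendant '[[0.002,-0.001,-0.04,0,0,0,0],[0.002,-0.001,-0.04,0,0,0,0],[0,0,-0.03,0,0,0,0],[0,0,-0.013,0,0,0,0],[0,0,0,0,0,0,0],[0,0,0,0,0,0,1],[0,0,0,0,0,0,1],[0,0,0,0,0,0,1],[0,0,0,0,0,0,1],[0,0,0,0,0,0,1],[0,0,0,0,0,0,1],[0,0,0,0,0,0,1]]' 15; python3 - <<'E'
from h import *
st()
E
```

```text
time_s: 3.72
eef_pos: [499.9, 352.6, 96.3]
eef_rot: [0.998, -0.061, 0.0, -0.0]
ft_force: [-2.2, 0.1, 4.5]
finger_gap: 0.641
t 3.72 p [499.9 352.6  96.3] q [ 9.981e-01 -6.130e-02  1.000e-04 -2.000e-04] F [-2.2  0.1  4.5] gap 56.4 J [0.5  0.51 1.61 0.   1.02 0.62]
```

```bash
python3 -m pendant '[[0,0,0.03,0,0,0,1],[0,0,0.05,0,0,0,1],[0,0,0.04,0,0,0,1],[-0.02,-0.038,0.01,0,0,0,1],[-0.042,-0.081,0,0,0,0,1],[-0.042,-0.081,0,0,0,0,1],[-0.042,-0.081,0,0,0,0,1],[-0.042,-0.081,0,0,0,0,1],[-0.04,-0.08,-0.01,0,0,0,1],[-0.02,-0.038,-0.02,0,0,0,1],[0,0,-0.06,0,0,0,1],[0,0,-0.08,0,0,0,1],[0,0,-0.08,0,0,0,1],[0,0,-0.04,0,0,0,1],[0,0,0,0,0,0,1],[0,0,0,0,0,0,1]]' 20; python3 - <<'E'
from h import *
st();C=cam("wrist");save(C,"w3")
C=cam("side");save(C,"s3",(260,140,420,310),3.5)
E
```

```text
time_s: 5.05
eef_pos: [400.2, 160.2, 31.7]
eef_rot: [0.998, -0.061, -0.001, 0.0]
ft_force: [0.9, 0.4, -1.7]
finger_gap: 0.647
t 5.05 p [400.2 160.2  31.7] q [ 9.981e-01 -6.130e-02 -1.000e-03  3.000e-04] F [ 0.9  0.4 -1.7] gap 56.9 J [ 0.22  0.42  2.06 -0.    0.66  0.34]
```

View pics/w3.png

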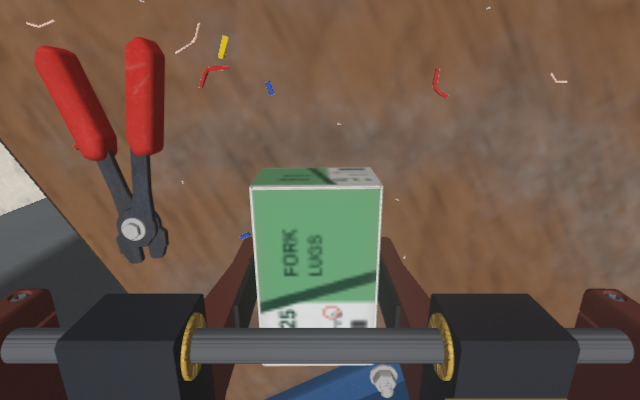

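View pics/s3.png

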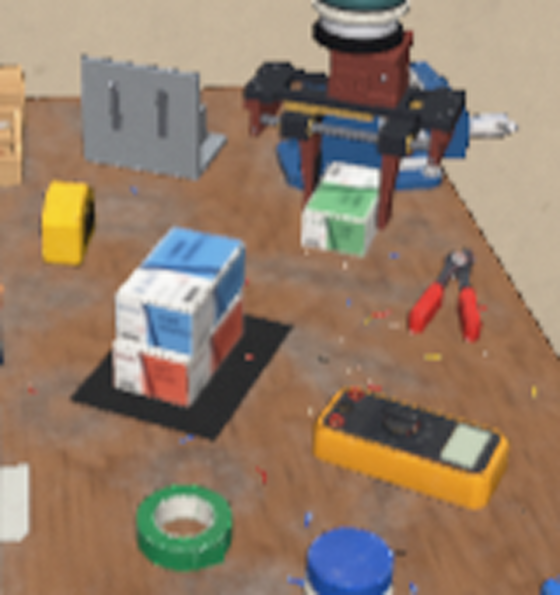

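```bash
python3 -m pendant '[[0,0,-0.03,0,0,0,1],[0,0,-0.015,0,0,0,1],[0,0,-0.0085,0,0,0,1],[0,0,0,0,0,0,1],[0,0,0,0,0,0,1]]' 15
```

```text
time_s: 5.57
eef_pos: [400.8, 160.5, 10.8]
eef_rot: [0.998, -0.061, 0.0, -0.0]
ft_force: [-0.5, 0.4, -1.4]
finger_gap: 0.645
```

```bash
python3 -m pendant '[[0,0,-0.003,0,0,0,1],[0,0,0,0,0,0,0.6],[0,0,0,0,0,0,0.3],[0,0,0,0,0,0,0],[0,0,0,0,0,0,0],[0,0,0.05,0,0,0,0],[0,0,0.09,0,0,0,0],[0,0,0.1,0,0,0,0],[0.02,0.04,0.08,0,0,0,0],[0.04,0.08,0.03,0,0,-0.002,0],[0.045,0.09,0,0,0,-0.002,0],[0.045,0.09,0,0,0,0,0],[0.045,0.09,0,0,0,0,0],[0.03,0.06,0,0,0,0,0],[0.02,0.045,0,0,0,0,0],[0,0,0,0,0,0,0],[0,0,0,0,0,0,0]]' 15
python3 - <<'E'
from h import *
st();C=cam("wrist");save(C,"w4",(180,60,440,320),2.3)
C=cam("side");save(C,"s4",(260,140,420,310),3.5)
E
```

```text
time_s: 6.98
eef_pos: [498.3, 358.7, 148.8]
eef_rot: [0.997, -0.073, -0.0, 0.0]
ft_force: [-0.4, -0.3, -0.6]
finger_gap: 0.995
t 6.98 p [498.3 358.7 148.8] q [ 9.973e-01 -7.310e-02 -3.000e-04  3.000e-04] F [-0.4 -0.3 -0.6] gap 87.6 J [ 0.51  0.45  1.56 -0.    1.13  0.66]
```

View pics/w4.png

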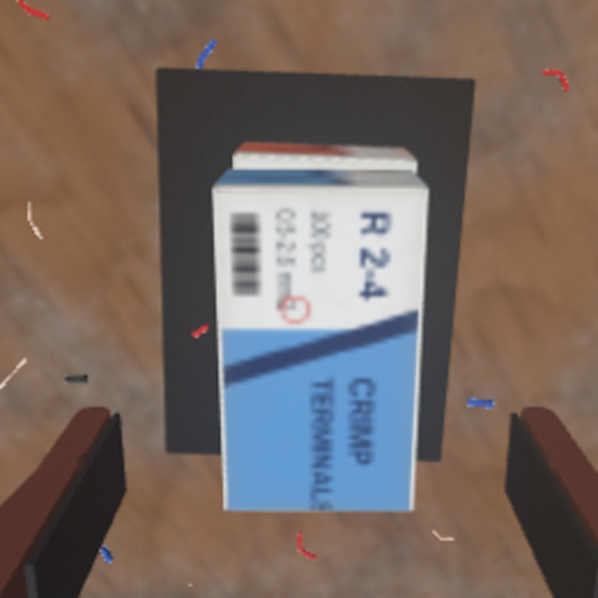

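View pics/s4.png

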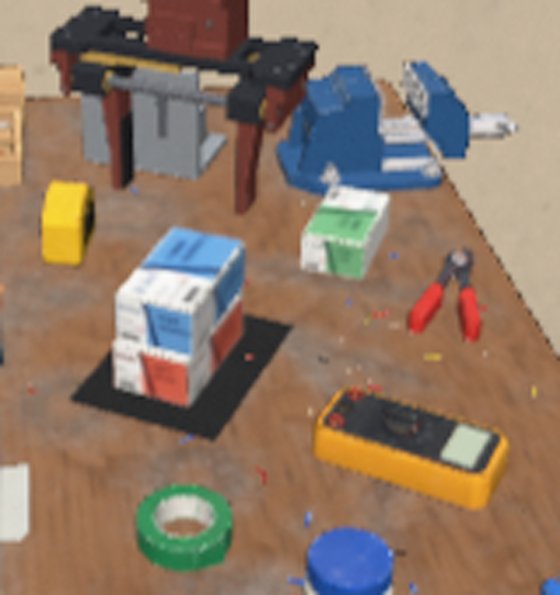

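```bash
python3 - <<'E'
from h import *
C=cam("wrist")
def m(n,l,z):
    p=onz(C,[(180+a/2.3,60+b/2.3) for a,b in l],z)[:,:2]; d=np.diff(np.r_[p,p[:1]],axis=0)
    print(n,p.round(1).tolist(),"c",p.mean(0).round(1),"len",np.linalg.norm(d,axis=1).round(1),"ang",np.degrees(np.arctan2(d[:,1],d[:,0])).round(1))
m("blue",[(214,187),(428,186),(413,510),(225,510)],87)
m("mat",[(157,70),(474,80),(441,461),(165,452)],3)
m("red top far edge",[(233,163),(416,165)],45)
E
```

```text
blue [[476.1, 411.8], [536.3, 403.1], [520.5, 299.7], [460.2, 308.6]] c [498.3 355.8] len [ 60.8 104.6  61.  104.4] ang [ -8.2 -98.7 171.6  81.2]
mat [[450.6, 447.7], [567.5, 426.5], [539.3, 269.8], [421.0, 291.8]] c [494.6 358.9] len [118.8 159.2 120.3 158.6] ang [ -10.3 -100.2  169.5   79.3]
red top far edge [[477.6, 413.7], [538.1, 403.9]] c [507.8 408.8] len [61.2 61.2] ang [ -9.1 170.9]
```

```bash
python3 -m pendant '[[0,-0.002,-0.05,0,0,0,0],[0,-0.002,-0.08,0,0,0,0],[0,-0.002,-0.07,0,0,0,0],[0,0,-0.03,0,0,0,0],[0,0,-0.012,0,0,0,0],[0,0,0,0,0,0,0],[0,0,0,0,0,0,1],[0,0,0,0,0,0,1],[0,0,0,0,0,0,1],[0,0,0,0,0,0,1],[0,0,0,0,0,0,1],[0,0,0,0,0,0,1],[0,0,0,0,0,0,1]]' 15
```

```text
time_s: 8.22
eef_pos: [499.4, 356.4, 53.6]
eef_rot: [0.997, -0.074, 0.001, -0.001]
ft_force: [-1.3, 0.7, 6.5]
finger_gap: 0.712
```

```bash
python3 -m pendant '[[0,0,0.02,0,0,0,1],[0,0,0.04,0,0,0,1],[0,0,0.04,0,0,0,1],[0,-0.03,0.02,0,0,0,1],[0,-0.06,0,0,0,0,1],[0,-0.09,0,0,0,0,1],[0,-0.09,0,0,0,0,1],[0,-0.09,0,0,0,0,1],[0,-0.07,0,0,0,0,1],[0,-0.035,0,0,0,0,1],[0,0,-0.04,0,0,0,1],[0,0,-0.07,0,0,0,1],[0,0,-0.06,0,0,0,1],[0,0,-0.03,0,0,0,1],[0,0,-0.015,0,0,0,1],[0,0,0,0,0,0,1],[0,0,0,0,0,0,1]]' 20; python3 - <<'E'
from h import *
st()
C=cam("side");save(C,"s5",(260,140,420,310),3.5)
E
```

```text
time_s: 9.63
eef_pos: [498.6, 169.7, 14.6]
eef_rot: [0.997, -0.074, -0.0, 0.0]
ft_force: [0.7, -0.3, -3.9]
finger_gap: 0.715
t 9.63 p [498.6 169.7  14.6] q [ 9.973e-01 -7.380e-02 -2.000e-04  1.000e-04] F [ 0.7 -0.3 -3.9] gap 62.9 J [ 0.2   0.54  1.86 -0.    0.74  0.34]
```

View pics/s5.png

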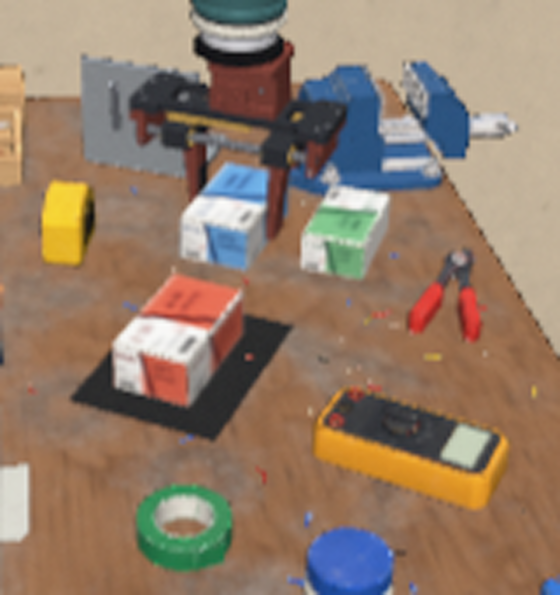

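```bash
python3 -m pendant '[[0,0,-0.01,0,0,0,1],[0,0,-0.0055,0,0,0,1],[0,0,0,0,0,0,1],[0,0,0,0,0,0,1],[0,0,0,0,0,0,0.6],[0,0,0,0,0,0,0.3],[0,0,0,0,0,0,0],[0,0,0,0,0,0,0],[0,0,0.04,0,0,0,0],[0,0,0.09,0,0,0,0],[0,0,0.1,0,0,0,0],[0,0.03,0.1,0,0,0,0],[0,0.08,0.1,0,0,0,0],[0,0.08,0.06,0,0,0,0],[0,0.08,0.04,0,0,0,0],[0,0.06,0,0,0,0,0],[0,0,0,0,0,0,0],[0,0,0,0,0,0,0]]' 15
python3 - <<'E'
from h import *
st();C=cam("wrist");save(C,"w6")
E
```

```text
time_s: 11.18
eef_pos: [498.3, 296.9, 212.9]
eef_rot: [0.997, -0.073, 0.0, -0.0]
ft_force: [-0.2, -0.5, -0.5]
finger_gap: 1.0
t 11.18 p [498.3 296.9 212.9] q [ 9.974e-01 -7.260e-02  2.000e-04 -0.000e+00] F [-0.2 -0.5 -0.5] gap 88.0 J [ 0.42  0.34  1.57 -0.    1.24  0.56]
```

View pics/w6.png

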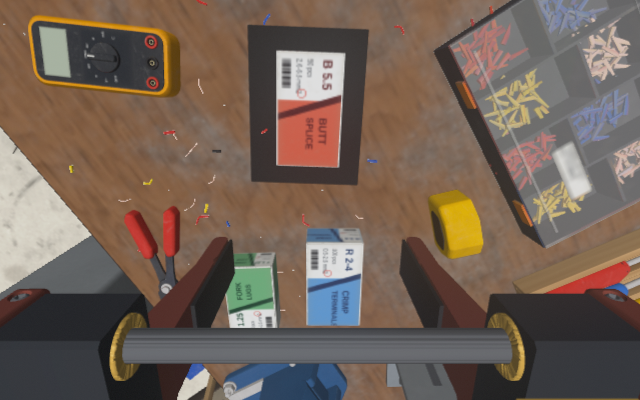

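```bash
python3 - <<'E'
from h import *
C=cam("wrist")
def m(n,l,z):
    p=onz(C,l,z)[:,:2]; d=np.diff(np.r_[p,p[:1]],axis=0)
    print(n,p.round(1).tolist(),"c",p.mean(0).round(1),"len",np.linalg.norm(d,axis=1).round(1),"ang",np.degrees(np.arctan2(d[:,1],d[:,0])).round(1))
h=cv2.cvtColor(C["img"],cv2.COLOR_BGR2HSV)
mk=((h[:,:,2]<75)&(h[:,:,1]<90)).astype(np.uint8)
# red carton lid = non-dark region within mat hull
roi=np.zeros_like(mk);roi[15:195,240:375]=1;mk*=roi
n,l,s,_=cv2.connectedComponentsWithStats(mk);k=1+np.argmax(s[1:,4]);mat=(l==k).astype(np.uint8)
c=max(cv2.findContours(mat,cv2.RETR_EXTERNAL,cv2.CHAIN_APPROX_NONE)[0],key=cv2.contourArea)
q=cv2.approxPolyDP(c,8,True)[:,0]; m("mat",q,3)
f=np.zeros_like(mk);cv2.fillPoly(f,[c],1)
ins=cv2.morphologyEx(f*(1-mat),cv2.MORPH_OPEN,np.ones((5,5)))
c=max(cv2.findContours(ins,cv2.RETR_EXTERNAL,cv2.CHAIN_APPROX_NONE)[0],key=cv2.contourArea)
q=cv2.approxPolyDP(c,8,True)[:,0]; print(q.tolist()); m("red",q,45)
save(C,"w6z",(240,10,400,200),4)
s=state()
np.save("s_a.npy",np.r_[s["joint_positions"],s["eef_pos"],s["eef_rot"]])
E
python3 -m pendant '[[0,0,0,0.0175,-0.0026,0,0],[0,0,0,0.0185,-0.0027,0,0],[0,0,0,0.0185,-0.0027,0,0],[0,0,0,0.01,-0.0015,0,0],[0,0,0,0,0,0,0],[0,0,0,0,0,0,0]]'
python3 - <<'E'
from h import *
st()
s=state()
np.save("s_b.npy",np.r_[s["joint_positions"],s["eef_pos"],s["eef_rot"]])
E
```

```text
mat [[452.7, 449.8], [423.5, 294.6], [538.3, 272.9], [567.8, 428.2]] c [495.6 361.4] len [158.  116.9 158.1 117.1] ang [-100.7  -10.7   79.2  169.4]
[[276, 48], [276, 163], [339, 166], [345, 51]]
red [[478.8, 418.5], [459.8, 316.4], [520.5, 304.3], [539.1, 407.0]] c [499.6 361.6] len [103.9  61.9 104.4  61.4] ang [-100.5  -11.2   79.7  169.2]
time_s: 11.78
eef_pos: [498.3, 293.7, 211.8]
eef_rot: [0.977, -0.074, 0.014, -0.202]
ft_force: [-0.0, 0.3, 0.2]
finger_gap: 1.001
t 11.78 p [498.3 293.7 211.8] q [ 0.9765 -0.0745  0.0138 -0.2017] F [-0.   0.3  0.2] gap 88.1 J [0.16 0.26 1.78 0.46 1.03 0.08]
```

View pics/w6z.png

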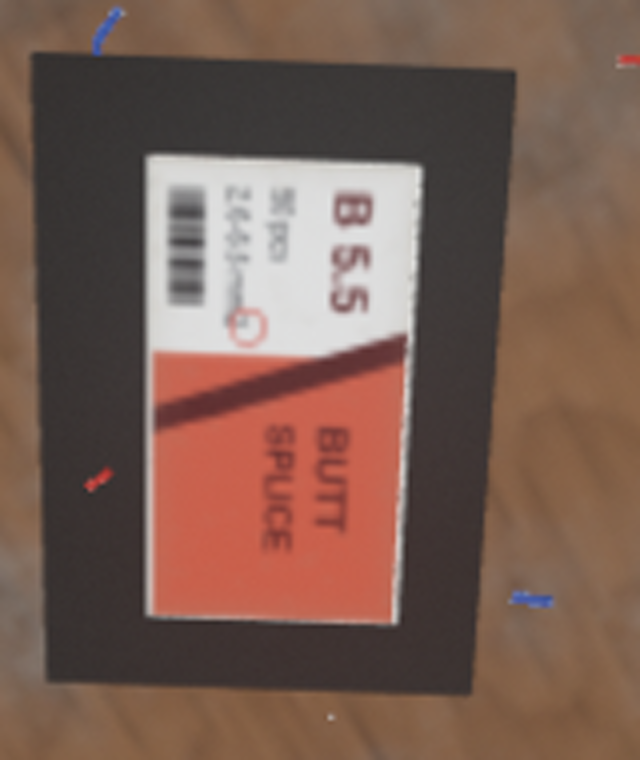

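```bash
cat > kin.py <<'E'
import numpy as np
from scipy.optimize import least_squares
from scipy.spatial.transform import Rotation as R
Ry=lambda a:R.from_euler('y',a).as_matrix(); Rz=lambda a:R.from_euler('z',a).as_matrix()
def fk(P,q,s4=1):
    a1,h,L1,L2,e,d6=P
    M=Rz(q[0]); p=M@[a1,0,h]; M=M@Ry(q[1]); p=p+M@[0,0,L1]; M=M@Ry(q[2]); p=p+M@[e,0,L2]
    M=M@Rz(s4*q[3])@Ry(q[4])@Rz(q[5]+np.pi); p=p+M@[0,0,d6]
    return p,M
D=[([1.112,.3595,1.5114,0,1.2725,-.1151],[202.0,564.5,222.2]),([.57,.22,1.44,0,1.48,-.66],[431.3,357.9,330.5]),([.51,.45,1.57,0,1.12,.62],[497,353.7,144.3]),
([.5,.51,1.61,0,1.02,.62],[499.9,352.6,96.3]),([.22,.42,2.06,0,.66,.34],[400.2,160.2,31.7]),([.51,.45,1.56,0,1.13,.66],[498.3,358.7,148.8]),([.2,.54,1.86,0,.74,.34],[498.6,169.7,14.6])]
W=[1,.3,.3,.3,.3,.3,.3]
import glob
F=[np.load(f) for f in sorted(glob.glob("s_*.npy"))]
def res(P,s4):
    r=[]
    for (q,p),w in zip(D,W): r+=list(w*(fk(P,q,s4)[0]-p))
    for v in F:
        p,M=fk(P,v[:6],s4); r+=list(3*(p-v[6:9])); r+=list(300*(R.from_matrix(M).inv()*R.from_quat(v[9:])).as_rotvec())
    return np.array(r)
def fit():
    best=None
    for s4 in(1,-1):
        o=least_squares(res,[50,400,400,400,0,250],args=(s4,),x_scale=100)
        if best is None or o.cost<best[0]: best=(o.cost,o.x,s4)
    return best
LO=np.array([-2.97,-1.01,.21,-.96,.2,-2.98]);HI=np.array([2.97,2.36,2.38,4.11,2.71,2.98])
def ik(P,s4,p,M,n=25,seed=0):
    rg=np.random.default_rng(seed);out=[]
    for i in range(n):
        f=lambda q:(lambda a:np.r_[(a[0]-p)/100,3*(R.from_matrix(a[1].T@M).as_rotvec())])(fk(P,q,s4))
        o=least_squares(f,LO+(HI-LO)*rg.random(6),bounds=(LO,HI))
        if o.cost<1e-6 and not any(np.allclose(o.x,b,atol=.02) for b in out): out.append(o.x)
    return out
def tool(yaw,tilt):  # yaw: angle of jaw axis (deg), tilt about the jaw axis from down (deg); world matrix
    x=np.array([np.cos(np.radians(yaw)),np.sin(np.radians(yaw)),0]); z0=np.array([0,0,-1.])
    M=np.c_[x,np.cross(z0,x),z0]; return R.from_rotvec(np.radians(tilt)*x).as_matrix()@M
E
python3 - <<'E'
from kin import *
c,P,s4=fit();print(c,P.round(1),s4);np.save("P.npy",np.r_[P,s4])
# place: red stands at plate; tool dir (0,-sin b,-cos b). grasp point ~ (610,90,60)
for yaw,sg in((-10,-1),(170,1)):
  for b in(90,75,60,45,30,15):
    M=tool(yaw,sg*b); z=M[:,2]
    g=np.array([612,95,60]); S=ik(P,s4,g+19*z,M); print("place",yaw,b,z.round(2),[s.round(2).tolist() for s in S])
for yaw,sg in((-10,1),(170,-1)):
  for a in(0,15,30,45,60,75):
    M=tool(yaw,sg*a); z=M[:,2]
    g=np.array([499,360,33]); S=ik(P,s4,g+19*z,M); print("pick",yaw,a,z.round(2),[s.round(2).tolist() for s in S])
E
```

```text
25531.725626953554 [-112.7  407.5  718.4  527.4  151.   559.1] 1
place -10 90 [-0.17 -0.98 -0.  ] [[0.73, 1.46, 0.73, -0.94, 2.26, 0.85]]
place -10 75 [-0.17 -0.95 -0.26] [[0.71, 1.27, 0.88, -0.77, 2.07, 0.93]]
place -10 60 [-0.15 -0.85 -0.5 ] [[0.68, 1.09, 1.05, -0.64, 1.86, 0.95]]
place -10 45 [-0.12 -0.7  -0.71] [[0.61, 0.91, 1.21, -0.53, 1.62, 0.92]]
place -10 30 [-0.09 -0.49 -0.87] [[0.5, 0.75, 1.36, -0.41, 1.39, 0.83]]
place -10 15 [-0.04 -0.25 -0.97] [[0.35, 0.63, 1.5, -0.25, 1.16, 0.64]]
place 170 90 [-0.17 -0.98 -0.  ] [[0.73, 1.46, 0.73, -0.94, 2.26, -2.29]]
place 170 75 [-0.17 -0.95 -0.26] [[0.71, 1.27, 0.88, -0.77, 2.07, -2.21]]
place 170 60 [-0.15 -0.85 -0.5 ] [[0.68, 1.09, 1.05, -0.64, 1.86, -2.19]]
place 170 45 [-0.12 -0.7  -0.71] [[0.61, 0.91, 1.21, -0.53, 1.62, -2.22]]
place 170 30 [-0.09 -0.49 -0.87] [[0.5, 0.75, 1.36, -0.41, 1.39, -2.32]]
place 170 15 [-0.04 -0.25 -0.97] [[0.35, 0.63, 1.5, -0.25, 1.16, -2.5]]
pick -10 0 [ 0.  0. -1.] [[0.62, 0.58, 1.63, -0.0, 0.93, 0.8]]
pick -10 15 [ 0.04  0.25 -0.97] [[0.44, 0.53, 1.81, 0.34, 0.68, 0.36]]
pick -10 30 [ 0.09  0.49 -0.87] [[0.21, 0.56, 1.94, 0.91, 0.63, -0.37]]
pick -10 45 [ 0.12  0.7  -0.71] [[-0.04, 0.7, 2.01, 1.28, 0.82, -0.97]]
pick -10 60 [ 0.15  0.85 -0.5 ] [[-0.24, 0.9, 2.0, 1.38, 1.08, -1.3]]
pick -10 75 [ 0.17  0.95 -0.26] [[-0.36, 1.13, 1.92, 1.36, 1.33, -1.48]]
pick 170 0 [ 0.  0. -1.] [[0.62, 0.58, 1.63, 0.0, 0.93, -2.34]]
pick 170 15 [ 0.04  0.25 -0.97] [[0.44, 0.53, 1.81, 0.34, 0.68, -2.78]]
pick 170 30 [ 0.09  0.49 -0.87] [[0.21, 0.56, 1.94, 0.91, 0.63, 2.77]]
pick 170 45 [ 0.12  0.7  -0.71] [[-0.04, 0.7, 2.01, 1.28, 0.82, 2.17]]
pick 170 60 [ 0.15  0.85 -0.5 ] [[-0.24, 0.9, 2.0, 1.38, 1.08, 1.84]]
pick 170 75 [ 0.17  0.95 -0.26] [[-0.36, 1.13, 1.92, 1.36, 1.33, 1.66]]
```

```bash
sed -i 's/a1,h,L1,L2,e,d6=P/a1,h,L1,L2,e,d6,ly=P/; s/\[a1,0,h\]/[a1,ly,h]/; s/\[50,400,400,400,0,250\]/[50,400,400,400,0,250,69]/' kin.py
cat > run.py <<'E'
from kin import *
c,P,s4=fit();print(c,P.round(1),s4);np.save("P.npy",np.r_[P,s4])
for yaw,sg in((-10,-1),):
  for b in(90,75,60,45,30,15):
    M=tool(yaw,sg*b); z=M[:,2]
    g=np.array([612,95,60]); S=ik(P,s4,g+19*z,M); print("place",yaw,b,z.round(2),[s.round(2).tolist() for s in S])
for yaw,sg in((-10,1),):
  for a in(0,15,30,45,60,75):
    M=tool(yaw,sg*a); z=M[:,2]
    g=np.array([499,360,33]); S=ik(P,s4,g+19*z,M); print("pick",yaw,a,z.round(2),[s.round(2).tolist() for s in S])
E
python3 run.py
```

```text
1.0811793320352565 [  1.3 274.4 606.3 434.9 115.1 381.5  68.9] 1
place -10 90 [-0.17 -0.98 -0.  ] []
place -10 75 [-0.17 -0.95 -0.26] [[0.49, 1.14, 1.16, -0.91, 1.85, 0.91]]
place -10 60 [-0.15 -0.85 -0.5 ] [[0.46, 1.0, 1.25, -0.78, 1.65, 0.89]]
place -10 45 [-0.12 -0.7  -0.71] [[0.39, 0.86, 1.35, -0.64, 1.45, 0.82]]
place -10 30 [-0.09 -0.49 -0.87] [[0.3, 0.74, 1.46, -0.49, 1.24, 0.71]]
place -10 15 [-0.04 -0.25 -0.97] [[0.18, 0.65, 1.55, -0.28, 1.06, 0.51]]
pick -10 0 [ 0.  0. -1.] [[0.51, 0.63, 1.65, -0.0, 0.86, 0.69]]
pick -10 15 [ 0.04  0.25 -0.97] [[0.38, 0.58, 1.81, 0.38, 0.64, 0.27]]
pick -10 30 [ 0.09  0.49 -0.87] [[0.23, 0.61, 1.94, 0.96, 0.6, -0.41]]
pick -10 45 [ 0.12  0.7  -0.71] [[0.08, 0.71, 2.03, 1.41, 0.77, -0.99]]
pick -10 60 [ 0.15  0.85 -0.5 ] [[-0.04, 0.87, 2.06, 1.58, 1.03, -1.33]]
pick -10 75 [ 0.17  0.95 -0.26] [[-0.12, 1.07, 2.04, 1.61, 1.31, -1.54]]
```

```bash
python3 -m pendant '[[0.03,-0.03,0,-0.0183,0.0027,0,0],[0.04,-0.045,-0.01,-0.0183,0.0027,0,0],[0.045,-0.05,-0.015,-0.0183,0.0027,0,0],[0.045,-0.05,-0.015,-0.0183,0.0027,0,0],[0.045,-0.05,-0.015,-0.0183,0.0027,0,0],[0.03,-0.04,-0.015,-0.0183,0.0027,0,0],[0.02,-0.02,-0.01,-0.0183,0.0027,0,0],[0,0,0,0,0,0,0],[0,0,0,0,0,0,0]]'
python3 - <<'E'
from h import *
st();C=cam("wrist");save(C,"w7")
save(C,"w7z",(220,140,440,330),3.5)
T=cam("top");save(T,"t7z",(380,100,470,200),6)
E
```

```text
time_s: 12.53
eef_pos: [600.8, 184.1, 179.2]
eef_rot: [0.977, -0.071, -0.015, 0.2]
ft_force: [0.0, -0.3, 0.4]
finger_gap: 0.999
t 12.53 p [600.8 184.1 179.2] q [ 0.977  -0.0711 -0.0148  0.2004] F [ 0.  -0.3  0.4] gap 87.9 J [ 0.39  0.57  1.34 -0.35  1.45  0.62]
```

View pics/w7.png

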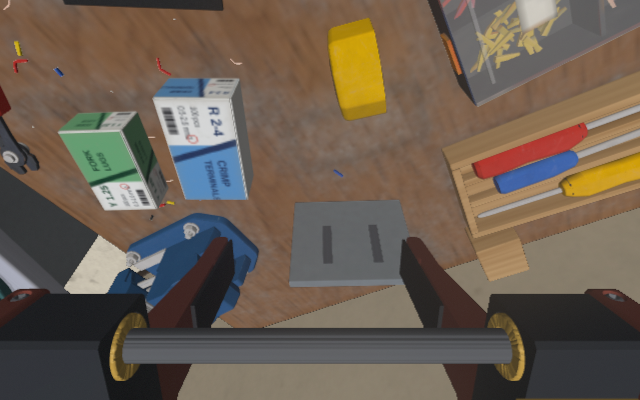

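View pics/w7z.png

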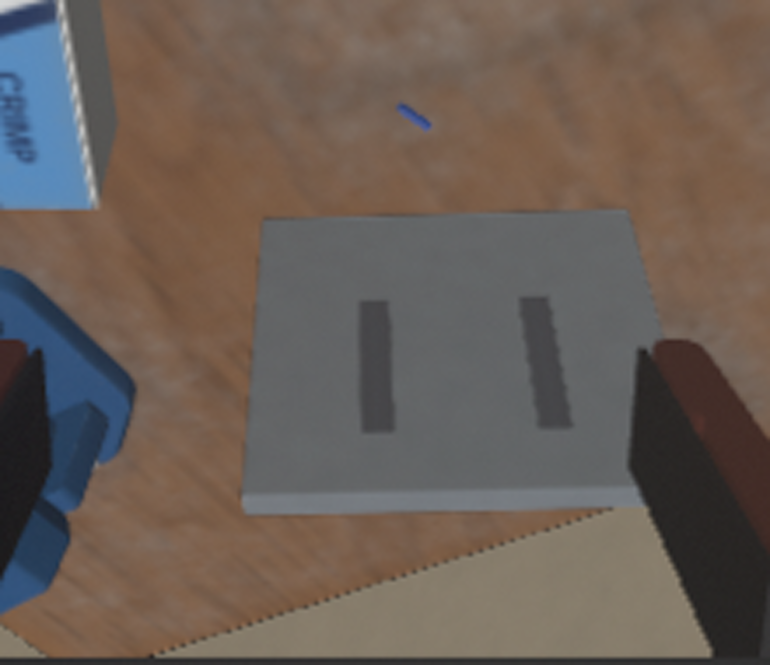

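```bash
python3 - <<'E'
from h import *
C=cam("wrist")
f=lambda l:[(220+a/3.5,140+b/3.5) for a,b in l]
p=onz(C,f([(263,218),(628,211)]),0);q=onz(C,f([(245,494),(637,488)]),110)
for a in(p,q):
    d=a[1]-a[0];print(a.round(1).tolist(),a.mean(0).round(1),np.linalg.norm(d).round(1),np.degrees(np.arctan2(d[1],d[0])).round(2))
E
```

```text
[[557.2, 66.1, 0.0], [676.8, 51.3, 0.0]] [617.   58.7   0. ] 120.5 -7.06
[[557.9, 66.6, 110.0], [659.1, 54.0, 110.0]] [608.5  60.3 110. ] 102.0 -7.07
```

View pics/t7z.png

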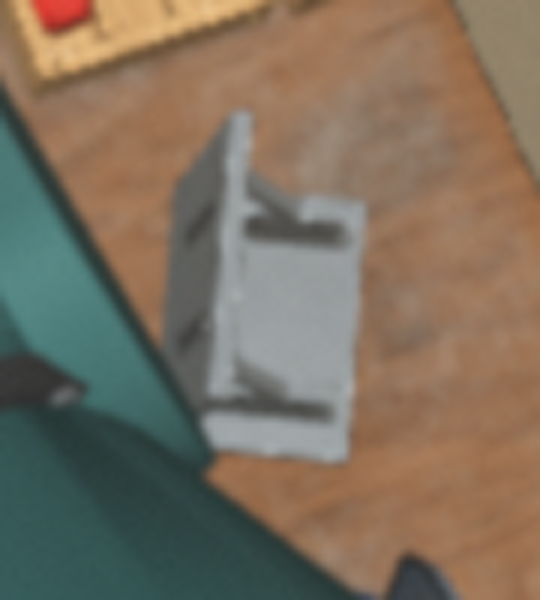

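```bash
cat > d.py <<'E'
import sys
from h import *
from kin import tool
def delta(p,yaw,tilt,n):
    s=state(); rv=(R.from_matrix(tool(yaw,tilt))*R.from_quat(s["eef_rot"]).inv()).as_rotvec()
    dp=np.array(p)-s["eef_pos"]
    print("dp",dp.round(1),"ang",np.degrees(np.linalg.norm(rv)).round(1),"frac tot",(dp/400).round(4),(rv/2/np.pi).round(4)); print("per row",(dp/400/n).round(4),(rv/2/np.pi/n).round(4), "mm/row",np.linalg.norm(dp)/n)
E
python3 - <<'E'
from d import *
z=tool(-10.5,45)[:,2]; g=np.array([499.5,360,33]); print(z,g+19*z, g+19*z-80*z)
delta(g+19*z-80*z,-10.5,45,11)
from kin import ik
P=np.load("P.npy"); print(ik(P[:7],P[7],g+19*z-80*z,tool(-10.5,45)), ik(P[:7],P[7],[540,250,170],tool(-10,10)))
E
```

```text
[ 0.12885998  0.69526621 -0.70710678] [501.94833954 373.21005804  19.56497116] [491.63954147 317.58876102  76.13351365]
dp [-108.9  135.4 -105.6] ang 68.1 frac tot [-0.2723  0.3386 -0.2639] [ 0.1865 -0.0309 -0.0048]
per row [-0.0248  0.0308 -0.024 ] [ 0.017  -0.0028 -0.0004] mm/row 18.48508942625746
[array([-0.03741957,  0.57684513,  2.06307256,  1.22765878,  0.83740585,
       -0.87572357])] [array([0.2130092 , 0.36268058, 1.66616472, 0.18602024, 1.05372048,
       0.30016193])]
```

```bash
python3 -m pendant '[[-0.0195,0.0242,0,0.0133,-0.0022,-0.0003,0],[-0.0195,0.0242,0,0.0133,-0.0022,-0.0003,0],[-0.0195,0.0242,0,0.0133,-0.0022,-0.0003,0],[-0.0195,0.0242,-0.02,0.0133,-0.0022,-0.0003,0],[-0.0195,0.0242,-0.02,0.0133,-0.0022,-0.0003,0],[-0.0195,0.0242,-0.02,0.0133,-0.0022,-0.0003,0],[-0.0195,0.0242,-0.02,0.0133,-0.0022,-0.0003,0],[-0.0195,0.0242,-0.024,0.0133,-0.0022,-0.0003,0],[-0.0195,0.0242,-0.03,0.0133,-0.0022,-0.0003,0],[-0.0195,0.0242,-0.03,0.0133,-0.0022,-0.0003,0],[-0.0195,0.0242,-0.03,0.0133,-0.0022,-0.0003,0],[-0.0195,0.0242,-0.03,0.0133,-0.0022,-0.0003,0],[-0.0195,0.0242,-0.03,0.0133,-0.0022,-0.0003,0],[-0.0195,0.0242,-0.01,0.0133,-0.0022,-0.0003,0],[0,0,0,0,0,0,0],[0,0,0,0,0,0,0]]'
python3 - <<'E'
from d import *
st();C=cam("wrist");save(C,"w8")
z=tool(-10.5,45)[:,2]; g=np.array([499.5,360,33]);delta(g+19*z-80*z,-10.5,45,1)
C=cam("side");save(C,"s8",(220,100,440,310),3)
E
```

```text
time_s: 14.02
eef_pos: [491.9, 315.0, 76.7]
eef_rot: [0.923, -0.084, 0.033, -0.373]
ft_force: [0.4, -0.3, -0.5]
finger_gap: 1.002
t 14.02 p [491.9 315.   76.7] q [ 0.9233 -0.0842  0.0328 -0.3733] F [ 0.4 -0.3 -0.5] gap 88.2 J [-0.03  0.56  2.06  1.2   0.83 -0.84]
dp [-1.3  2.2 -1.2] ang 1.0 frac tot [-0.0034  0.0054 -0.0031] [ 0.0027 -0.0004 -0.0006]
per row [-0.0034  0.0054 -0.0031] [ 0.0027 -0.0004 -0.0006] mm/row 2.836192035102026
```

View pics/w8.png

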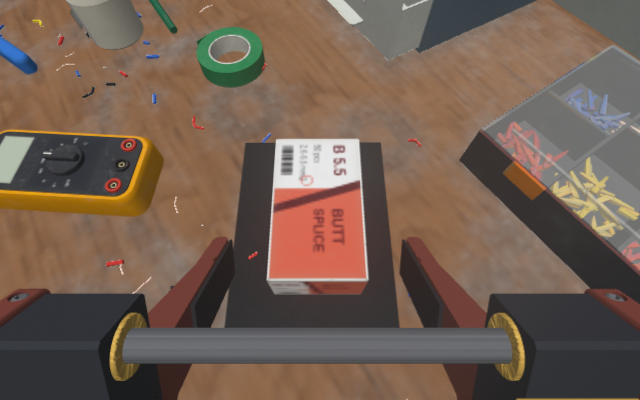

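View pics/s8.png

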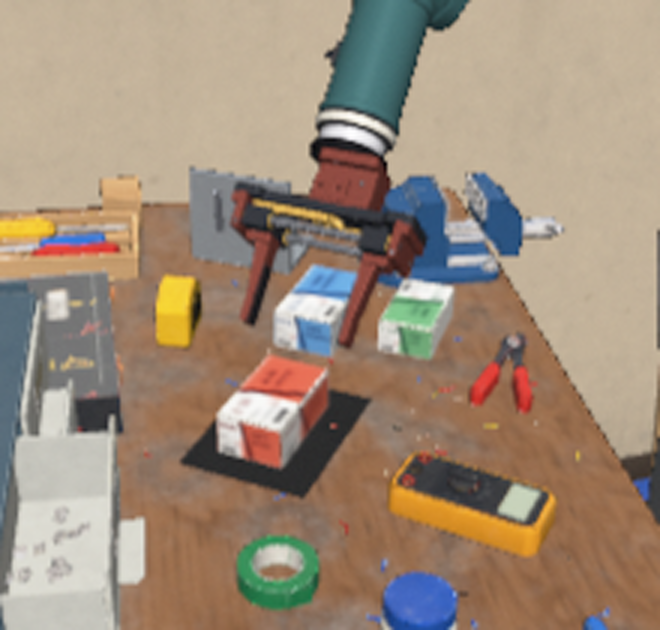

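```bash
python3 -m pendant '[[0.003,0.03,-0.03,0.0027,-0.0004,-0.0006,0],[0.006,0.034,-0.034,0,0,0,0],[0.006,0.034,-0.034,0,0,0,0],[0.005,0.03,-0.03,0,0,0,0],[0.003,0.016,-0.016,0,0,0,0],[0,0,0,0,0,0,0],[0,0,0,0,0,0,0],[0,0,0,0,0,0,1],[0,0,0,0,0,0,1],[0,0,0,0,0,0,1],[0,0,0,0,0,0,1],[0,0,0,0,0,0,1],[0,0,0,0,0,0,1]]' 25
python3 - <<'E'
from d import *
st();C=cam("wrist");save(C,"w9")
z=tool(-10.5,45)[:,2]; g=np.array([499.5,360,33]);delta(g+19*z,-10.5,45,1)
E
```

```text
time_s: 15.2
eef_pos: [501.8, 373.7, 19.5]
eef_rot: [0.92, -0.084, 0.035, -0.382]
ft_force: [0.2, -4.9, 6.0]
finger_gap: 0.711
t 15.2 p [501.8 373.7  19.5] q [ 0.9196 -0.0837  0.035  -0.3822] F [ 0.2 -4.9  6. ] gap 62.6 J [ 0.09  0.71  2.04  1.43  0.76 -1.  ]
dp [ 0.2 -0.5  0.1] ang 0.2 frac tot [ 0.0004 -0.0011  0.0003] [-0.0004  0.0001 -0.0002]
per row [ 0.0004 -0.0011  0.0003] [-0.0004  0.0001 -0.0002] mm/row 0.5008693887922776
```

View pics/w9.png

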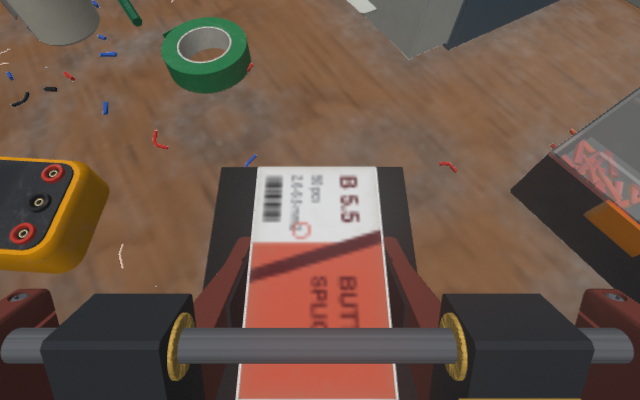

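```bash
python3 -m pendant '[[0,0,0.02,0,0,0,1],[0,0,0.05,0,0,0,1],[0,0,0.08,0,0,0,1],[0,0,0.08,0,0,0,1],[0,0,0.08,0,0,0,1],[0,0,0.05,0,0,0,1],[0,0,0.03,0,0,0,1],[0,0,0,0,0,0,1],[0,0,0,0,0,0,1]]' 25
python3 - <<'E'
from d import *
from kin import fk
from scipy.optimize import least_squares
from scipy.spatial.transform import Slerp
st();C=cam("wrist");save(C,"w10");C=cam("side");save(C,"s10",(220,100,440,310),3)
o=np.array([617,58.7,0]); n=np.array([.123,.992,0]); M=tool(-7.06,-45); z=M[:,2]
g=o+30*n+[0,0,52.5]; pl=g+19*z; pre=pl+50*n+[0,0,20]; print("place",pl,"pre",pre)
delta(pre+[0,0,80],-7.06,-45,20)
P=np.load("P.npy");s=state();q=s["joint_positions"].copy()
S=Slerp([0,1],R.concatenate([R.from_quat(s["eef_rot"]),R.from_matrix(M)]));q0=q
for t in np.linspace(0,1,21):
    p=s["eef_pos"]*(1-t)+(pre+[0,0,80])*t; m=S(t).as_matrix()
    r=least_squares(lambda q:(lambda a:np.r_[(a[0]-p)/100,3*R.from_matrix(a[1].T@m).as_rotvec()])(fk(P[:7],q,P[7])),q); 
    print(p.round(0),r.x.round(2),round(r.cost,6),"rate",(abs(r.x-q).max()*12).round(2));q=r.x
E
```

```text
time_s: 16.0
eef_pos: [501.2, 373.8, 175.0]
eef_rot: [0.92, -0.083, 0.035, -0.382]
ft_force: [0.1, -0.0, -1.7]
finger_gap: 0.717
t 16.0 p [501.2 373.8 175. ] q [ 0.9198 -0.0831  0.035  -0.3819] F [ 0.1 -0.  -1.7] gap 63.1 J [ 0.09  0.39  1.97  1.08  0.89 -0.5 ]
place [619.0387185   75.12683573  39.06497116] pre [625.1887185  124.72683573  59.06497116]
dp [ 124.7 -249.1  -34.5] ang 90.1 frac tot [ 0.3119 -0.6227 -0.0863] [-0.2474  0.0376  0.0074]
per row [ 0.0156 -0.0311 -0.0043] [-0.0124  0.0019  0.0004] mm/row 14.03502817338422
[500. 374. 174.] [ 0.09  0.4   1.96  1.08  0.89 -0.5 ] 0.0 rate 0.04
[507. 361. 172.] [ 0.1   0.38  1.92  0.95  0.87 -0.37] 0.0 rate 1.57
[513. 349. 170.] [ 0.12  0.37  1.88  0.82  0.87 -0.24] 0.0 rate 1.54
[519. 336. 168.] [ 0.14  0.36  1.84  0.7   0.88 -0.12] 0.0 rate 1.51
[525. 324. 167.] [ 0.17  0.36  1.8   0.58  0.9  -0.01] 0.0 rate 1.45
[532. 312. 165.] [0.19 0.36 1.76 0.46 0.93 0.09] 0.0 rate 1.37
[538. 299. 163.] [0.21 0.37 1.71 0.35 0.96 0.19] 0.0 rate 1.29
[544. 287. 162.] [0.24 0.38 1.67 0.25 1.   0.27] 0.0 rate 1.2
[550. 274. 160.] [0.26 0.4  1.63
[... 151 characters left out ...]
0 rate 0.97
[569. 237. 155.] [ 0.33  0.47  1.52 -0.08  1.18  0.51] 0.0 rate 0.91
[575. 224. 153.] [ 0.35  0.49  1.49 -0.15  1.23  0.55] 0.0 rate 0.85
[582. 212. 151.] [ 0.37  0.52  1.45 -0.22  1.28  0.59] 0.0 rate 0.81
[588. 199. 149.] [ 0.38  0.56  1.42 -0.28  1.33  0.62] 0.0 rate 0.78
[594. 187. 148.] [ 0.4   0.59  1.39 -0.35  1.38  0.64] 0.0 rate 0.75
[600. 175. 146.] [ 0.41  0.62  1.36 -0.41  1.42  0.66] 0.0 rate 0.73
[606. 162. 144.] [ 0.42  0.66  1.33 -0.47  1.47  0.68] 0.0 rate 0.71
[613. 150. 143.] [ 0.43  0.7   1.31 -0.52  1.51  0.7 ] 0.0 rate 0.7
[619. 137. 141.] [ 0.44  0.74  1.28 -0.58  1.55  0.71] 0.0 rate 0.69
[625. 125. 139.] [ 0.45  0.78  1.26 -0.64  1.59  0.72] 0.0 rate 0.68
```

View pics/w10.png

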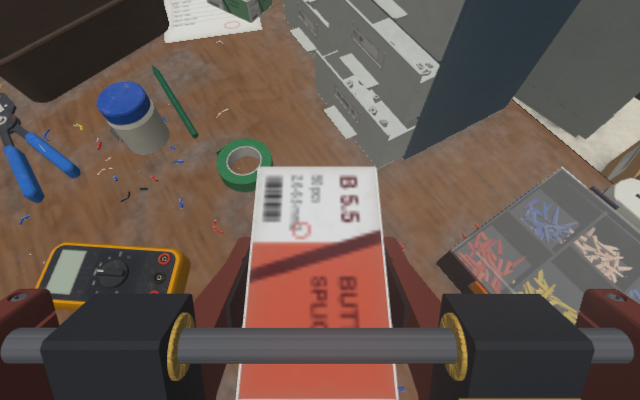

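View pics/s10.png

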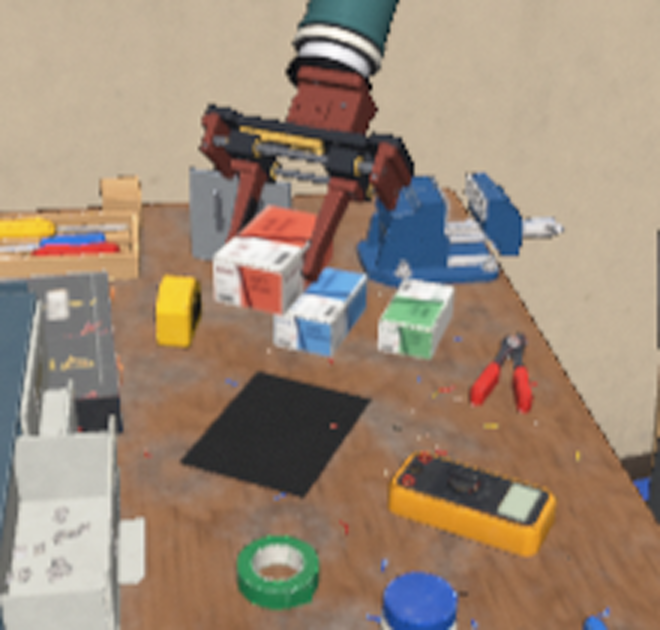

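```bash
python3 -m pendant '[[0.0156,-0.0311,0,-0.0124,0.0019,0.0004,1],[0.0156,-0.0311,0,-0.0124,0.0019,0.0004,1],[0.0156,-0.0311,0,-0.0124,0.0019,0.0004,1],[0.0156,-0.0311,0,-0.0124,0.0019,0.0004,1],[0.0156,-0.0311,0,-0.0124,0.0019,0.0004,1],[0.0156,-0.0311,0,-0.0124,0.0019,0.0004,1],[0.0156,-0.0311,0,-0.0124,0.0019,0.0004,1],[0.0156,-0.0311,0,-0.0124,0.0019,0.0004,1],[0.0156,-0.0311,0,-0.0124,0.0019,0.0004,1],[0.0156,-0.0311,0,-0.0124,0.0019,0.0004,1],[0.0156,-0.0311,0,-0.0124,0.0019,0.0004,1],[0.0156,-0.0311,0,-0.0124,0.0019,0.0004,1],[0.0156,-0.0311,0,-0.0124,0.0019,0.0004,1],[0.0156,-0.0311,0,-0.0124,0.0019,0.0004,1],[0.0156,-0.0311,-0.01,-0.0124,0.0019,0.0004,1],[0.0156,-0.0311,-0.01,-0.0124,0.0019,0.0004,1],[0.0156,-0.0311,-0.02,-0.0124,0.0019,0.0004,1],[0.0156,-0.0311,-0.02,-0.0124,0.0019,0.0004,1],[0.0156,-0.0311,-0.02,-0.0124,0.0019,0.0004,1],[0.0156,-0.0311,-0.006,-0.0124,0.0019,0.0004,1]]' 25
python3 - <<'E'
from d import *
st();C=cam("wrist");save(C,"w11");C=cam("side");save(C,"s11",(220,100,440,310),3)
delta([625.2,124.7,59],-7.06,-45,1)
E
```

```text
time_s: 17.77
eef_pos: [624.8, 124.9, 136.9]
eef_rot: [0.921, -0.053, -0.027, 0.385]
ft_force: [0.3, -0.7, -2.2]
finger_gap: 0.712
t 17.77 p [624.8 124.9 136.9] q [ 0.9208 -0.0534 -0.0273  0.3853] F [ 0.3 -0.7 -2.2] gap 62.7 J [ 0.45  0.78  1.26 -0.64  1.6   0.71]
dp [  1.2  -0.1 -75.6] ang 0.9 frac tot [ 0.003  -0.0004 -0.189 ] [ 0.001  -0.0022 -0.0006]
per row [ 0.003  -0.0004 -0.189 ] [ 0.001  -0.0022 -0.0006] mm/row 75.59950270213483
```

View pics/w11.png

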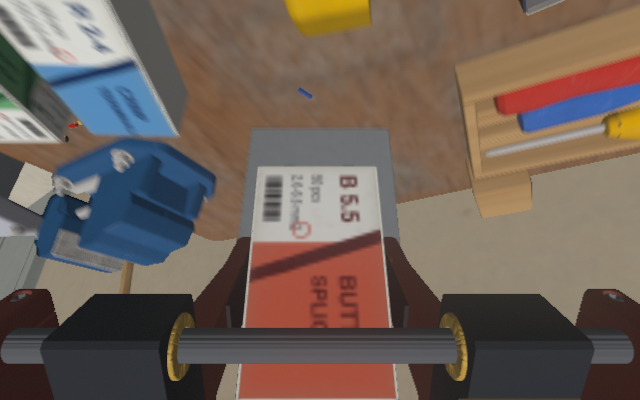

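View pics/s11.png

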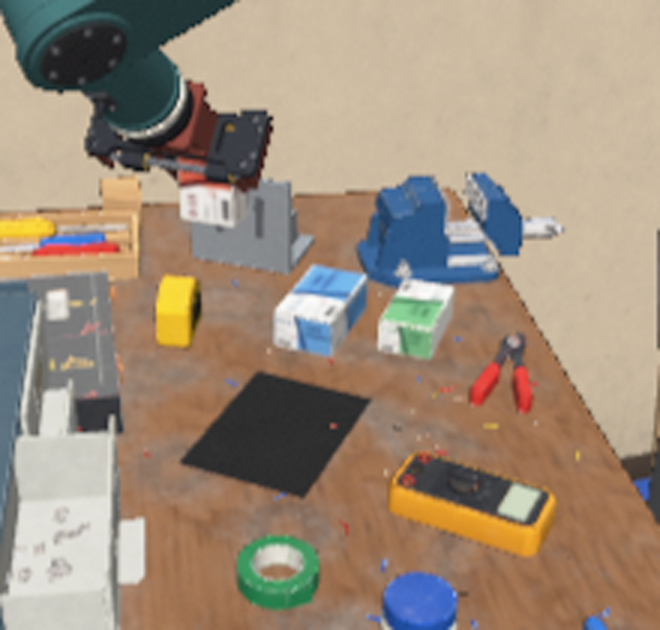

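```bash
python3 -m pendant '[[0.003,0,-0.04,0.001,-0.0022,-0.0006,1],[0,0,-0.06,0,0,0,1],[0,0,-0.06,0,0,0,1],[0,0,-0.05,0,0,0,1],[0,0,-0.02,0,0,0,1],[-0.003,-0.025,0,0,0,0,1],[-0.006,-0.05,0,0,0,0,1],[-0.003,-0.025,0,0,0,0,1],[0,0,0,0,0,0,1],[0,0,0,0,0,0,1]]' 25
python3 - <<'E'
from d import *
st();C=cam("wrist");save(C,"w12");C=cam("side");save(C,"s12",(260,140,360,240),6)
delta([619,75.1,39],-7.06,-45,1)
E
```

```text
time_s: 18.7
eef_pos: [622.8, 84.8, 49.7]
eef_rot: [0.923, -0.06, -0.019, 0.38]
ft_force: [-0.5, 0.2, -2.9]
finger_gap: 0.713
t 18.7 p [622.8  84.8  49.7] q [ 0.923  -0.06   -0.0188  0.3796] F [-0.5  0.2 -2.9] gap 62.7 J [ 0.4   0.85  1.36 -0.67  1.42  0.8 ]
dp [ -4.1 -10.7 -10.3] ang 0.7 frac tot [-0.0103 -0.0268 -0.0258] [-0.0007  0.0019  0.0002]
per row [-0.0103 -0.0268 -0.0258] [-0.0007  0.0019  0.0002] mm/row 15.430484579280787
```

View pics/w12.png

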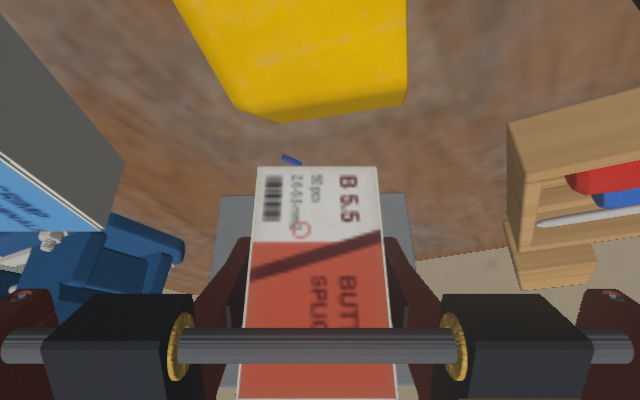

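View pics/s12.png

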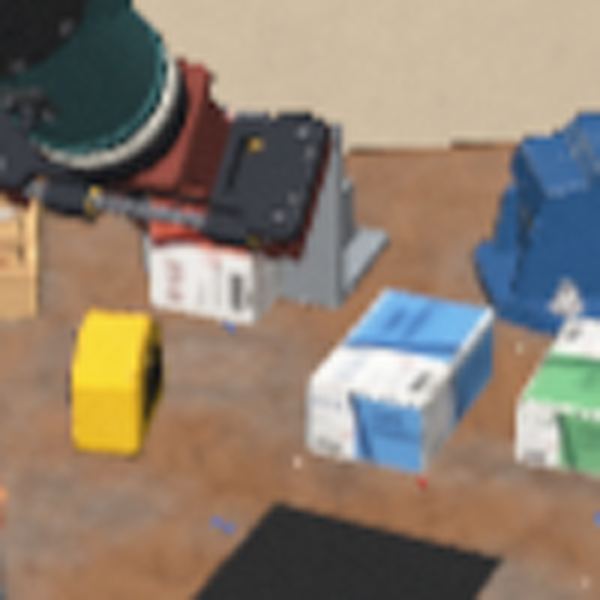

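```bash
python3 -m pendant '[[-0.005,-0.011,-0.008,-0.0007,0.0019,0.0002,1],[-0.005,-0.009,-0.008,0,0,0,1],[0,0,0,0,0,0,1],[0,0,0,0,0,0,1]]' 25
python3 - <<'E'
from d import *
st();C=cam("wrist");save(C,"w13");C=cam("side");save(C,"s13",(260,140,360,240),6)
delta([619,75.1,39],-7.06,-45,1)
E
```

```text
time_s: 19.13
eef_pos: [620.3, 79.1, 42.0]
eef_rot: [0.923, -0.056, -0.022, 0.381]
ft_force: [2.6, 5.3, -0.7]
finger_gap: 0.715
t 19.13 p [620.3  79.1  42. ] q [ 0.9225 -0.0557 -0.0224  0.3812] F [ 2.6  5.3 -0.7] gap 62.9 J [ 0.39  0.86  1.37 -0.67  1.41  0.8 ]
dp [-1.3 -4.  -3. ] ang 0.2 frac tot [-0.0033 -0.0101 -0.0075] [-0.0003  0.0002 -0.0005]
per row [-0.0033 -0.0101 -0.0075] [-0.0003  0.0002 -0.0005] mm/row 5.195183422959514
```

View pics/s13.png

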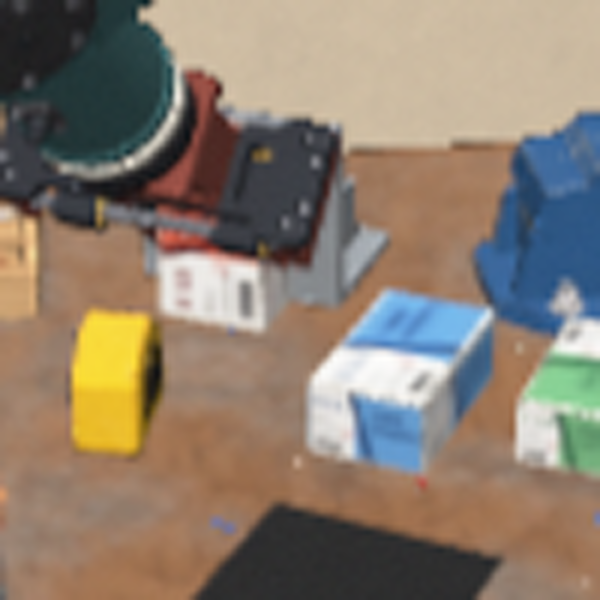

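```bash
python3 -m pendant '[[0,0.0045,0,0,0,0,1],[0,0,-0.005,0,0,0,1],[0,0,0,0,0,0,1],[0,0,0,0,0,0,1]]' 25
python3 - <<'E'
from d import *
st();C=cam("wrist");save(C,"w14")
delta([619,75.1,39],-7.06,-45,1)
E
```

```text
time_s: 19.57
eef_pos: [618.7, 79.8, 41.2]
eef_rot: [0.922, -0.056, -0.024, 0.383]
ft_force: [-0.8, 4.4, 5.6]
finger_gap: 0.715
t 19.57 p [618.7  79.8  41.2] q [ 0.9218 -0.0563 -0.0238  0.3827] F [-0.8  4.4  5.6] gap 62.9 J [ 0.4   0.86  1.37 -0.67  1.41  0.8 ]
dp [ 0.3 -4.7 -2.2] ang 0.1 frac tot [ 0.0007 -0.0116 -0.0055] [ 0.0002 -0.0002 -0.0001]
per row [ 0.0007 -0.0116 -0.0055] [ 0.0002 -0.0002 -0.0001] mm/row 5.157369811922894
```

View pics/w14.png

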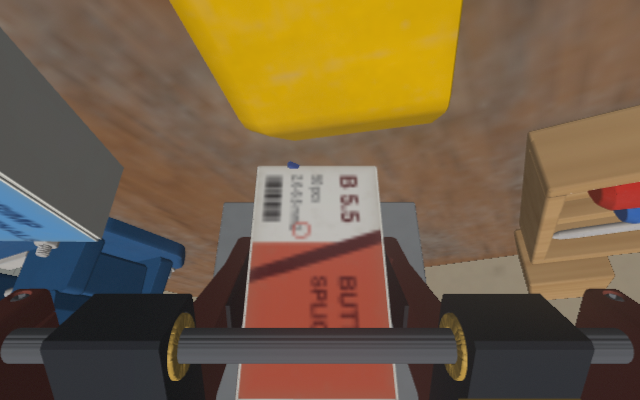

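```bash
python3 - <<'E'
from h import *
C=cam("wrist");save(C,"w14z",(200,150,440,290),3.3)
n=np.array([.123,.992,0])
for l in([(258,167),(378,167)],[(222,203),(415,203)]):
    for zz in (-2,0,2):
        p=onz(C,l,zz);d=p[1]-p[0];print(zz,p.round(1).tolist(),np.linalg.norm(d).round(1),np.degrees(np.arctan2(d[1],d[0])).round(2),(p@n).round(1))
E
```

```text
-2 [[589.0, 101.7, -2.0], [652.9, 93.9, -2.0]] 64.3 -6.92 [173.3 173.5]
0 [[590.0, 104.7, -0.0], [652.6, 97.1, 0.0]] 63.0 -6.92 [176.4 176.6]
2 [[591.1, 107.7, 2.0], [652.3, 100.3, 2.0]] 61.7 -6.92 [179.6 179.7]
-2 [[554.0, 62.5, -2.0], [678.1, 47.6, -2.0]] 125.0 -6.88 [130.2 130.6]
0 [[555.7, 66.3, 0.0], [677.3, 51.7, 0.0]] 122.5 -6.88 [134.2 134.6]
2 [[557.4, 70.2, 2.0], [676.5, 55.8, 2.0]] 120.0 -6.88 [138.2 138.6]
```

View pics/w14z.png

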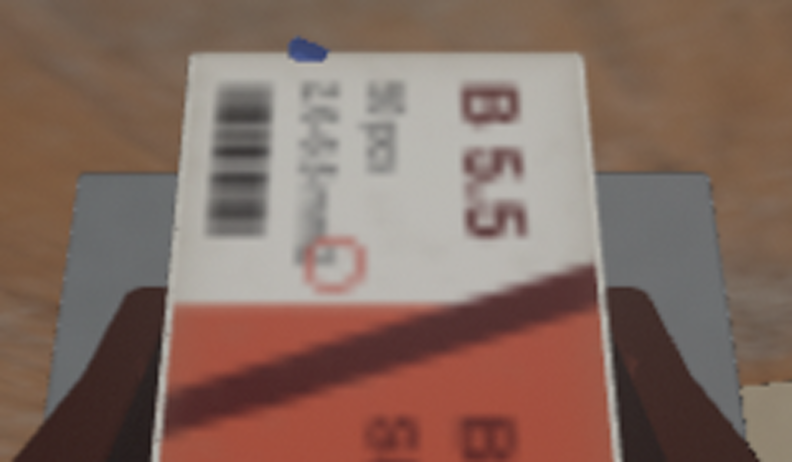

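```bash
python3 -m pendant '[[0,0.0015,0.002,0,0,0,1],[0,0,0,0,0,0,1],[0,0,0,0,0,0,0.25],[0,0,0,0,0,0,0.2],[0,0,0,0,0,0,0.1],[0,0,0,0,0,0,0],[0,0,0,0,0,0,0],[0,0,0,0,0,0,0]]' 10
python3 - <<'E'
from h import *
st();C=cam("wrist");save(C,"w15")
C=cam("side");save(C,"s15",(260,140,360,240),6)
E
```

```text
time_s: 20.33
eef_pos: [618.4, 79.5, 40.9]
eef_rot: [0.922, -0.056, -0.024, 0.383]
ft_force: [-0.2, 0.2, -0.0]
finger_gap: 0.996
t 20.33 p [618.4  79.5  40.9] q [ 0.9219 -0.0564 -0.0244  0.3825] F [-0.2  0.2 -0. ] gap 87.7 J [ 0.4   0.86  1.37 -0.67  1.41  0.8 ]
```

View pics/w15.png

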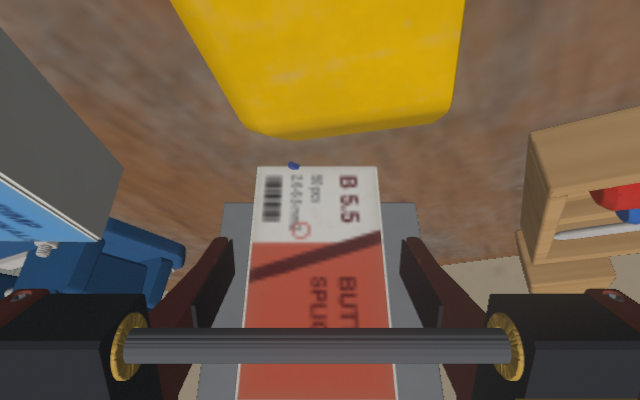

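View pics/s15.png

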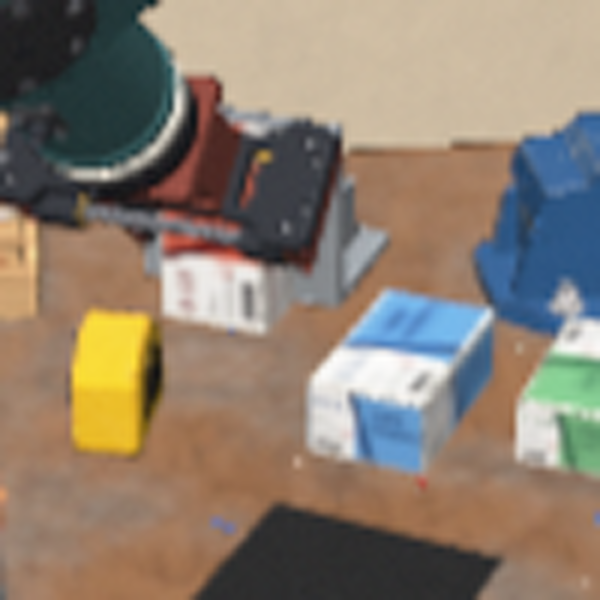

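```bash
python3 -m pendant '[[0.003,0.02,0.02,0,0,0,0],[0.005,0.04,0.04,0,0,0,0],[0.006,0.05,0.05,0,0,0,0],[0.006,0.05,0.05,0,0,0,0],[0.006,0.05,0.05,0,0,0,0],[0.005,0.03,0.04,0,0,0,0],[0,0,0,0,0,0,0],[0,0,0,0,0,0,0]]' 10
python3 - <<'E'
from d import *
st();C=cam("wrist");save(C,"w16")
delta([498,170,150],-8.3,0,12)
E
```

```text
time_s: 21.1
eef_pos: [631.5, 176.9, 141.9]
eef_rot: [0.922, -0.056, -0.023, 0.382]
ft_force: [-0.4, -0.8, 0.2]
finger_gap: 0.994
t 21.1 p [631.5 176.9 141.9] q [ 0.9223 -0.0562 -0.023   0.3818] F [-0.4 -0.8  0.2] gap 87.5 J [ 0.5   0.81  1.17 -0.61  1.67  0.73]
dp [-132.6   -5.7    9.3] ang 45.1 frac tot [-0.3316 -0.0142  0.0231] [ 0.124  -0.0169 -0.0035]
per row [-0.0276 -0.0012  0.0019] [ 0.0103 -0.0014 -0.0003] mm/row 11.088674808035096
```

View pics/w16.png

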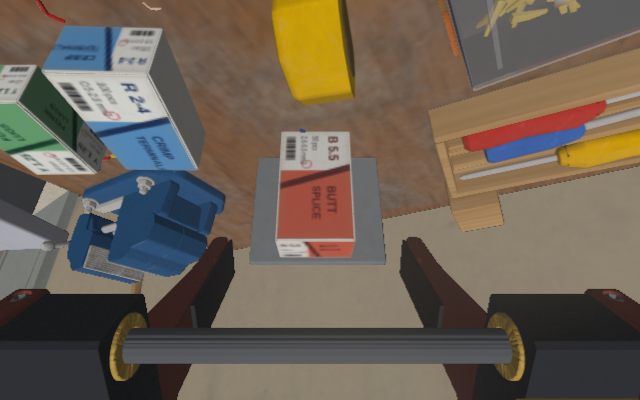

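```bash
python3 -m pendant '[[-0.015,0,0.02,0.0103,-0.0014,-0.0003,0],[-0.0276,-0.0012,0.0019,0.0103,-0.0014,-0.0003,0],[-0.0276,-0.0012,0.0019,0.0103,-0.0014,-0.0003,0],[-0.0276,-0.0012,0,0.0103,-0.0014,-0.0003,0],[-0.0276,-0.0012,0,0.0103,-0.0014,-0.0003,0],[-0.0276,-0.0012,0,0.0103,-0.0014,-0.0003,0],[-0.0276,-0.0012,0,0.0103,-0.0014,-0.0003,0],[-0.0276,-0.0012,0,0.0103,-0.0014,-0.0003,0],[-0.0276,-0.0012,0,0.0103,-0.0014,-0.0003,0],[-0.0276,-0.0012,0,0.0103,-0.0014,-0.0003,0],[-0.0276,-0.0012,0,0.0103,-0.0014,-0.0003,0],[-0.0276,-0.0012,0,0.0103,-0.0014,-0.0003,0],[-0.0126,0,0,0,0,0,0],[0,0,0,0,0,0,0],[0,0,0,0,0,0,0]]' 10
python3 - <<'E'
from d import *
st();C=cam("wrist");save(C,"w17")
C=cam("top");save(C,"t17",(320,100,470,220),5)
C=cam("side");save(C,"s17",(250,140,400,240),5)
E
```

```text
time_s: 22.4
eef_pos: [498.2, 169.8, 150.0]
eef_rot: [0.997, -0.073, -0.001, 0.002]
ft_force: [0.5, -0.5, -0.0]
finger_gap: 1.0
t 22.4 p [498.2 169.8 150. ] q [ 0.9973 -0.0733 -0.0011  0.0023] F [ 0.5 -0.5 -0. ] gap 88.0 J [ 0.2   0.34  1.75 -0.    1.06  0.35]
```

View pics/w17.png

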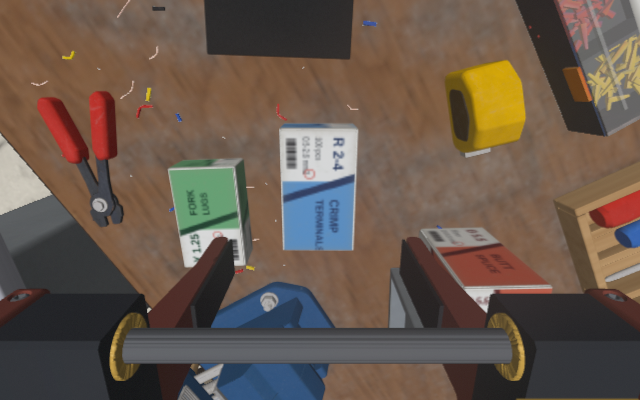

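View pics/t17.png

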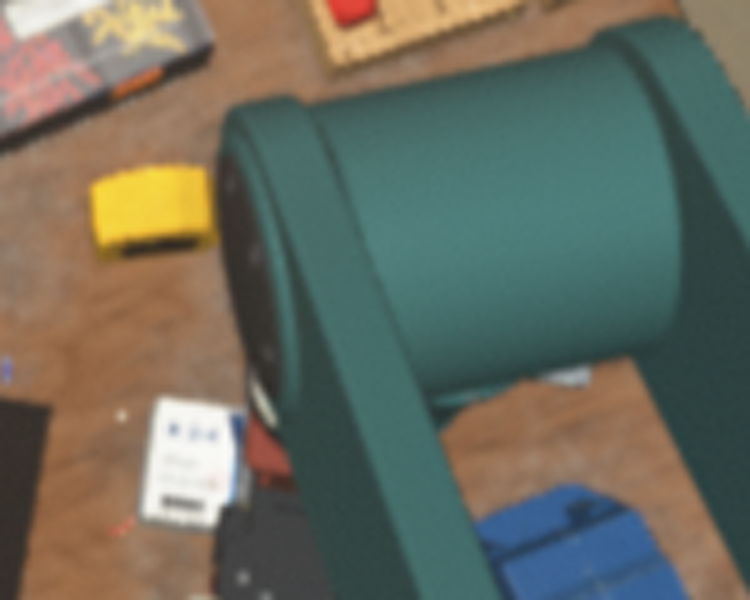

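View pics/s17.png

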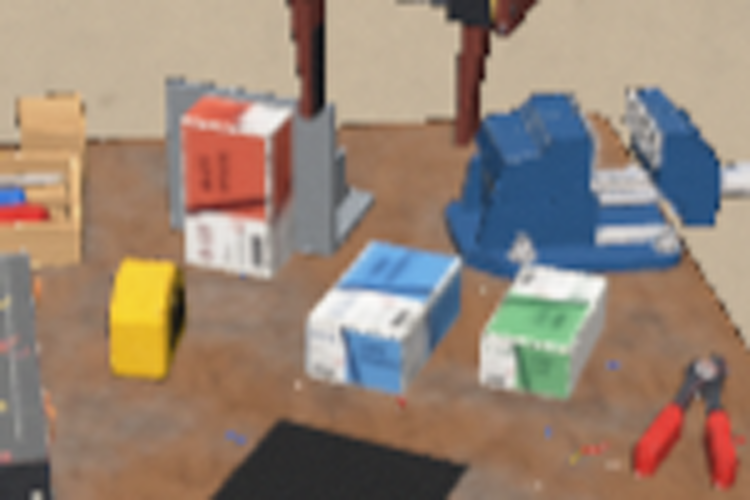

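```bash
python3 - <<'E'
from d import *
C=cam("wrist");save(C,"w17z",(260,100,380,270),4)
def m(n,l,z):
    p=onz(C,l,z)[:,:2]; d=np.diff(np.r_[p,p[:1]],axis=0)
    print(n,p.round(1).tolist(),"c",p.mean(0).round(1),"len",np.linalg.norm(d,axis=1).round(1),"ang",np.degrees(np.arctan2(d[:,1],d[:,0])).round(1))
m("blue",[(281,131),(357,129),(353,250),(283,250)],42)
E
```

```text
blue [[478.4, 226.7], [537.3, 219.6], [522.5, 116.5], [462.0, 125.4]] c [500.  172.1] len [ 59.4 104.1  61.1 102.6] ang [ -6.9 -98.2 171.7  80.8]
```

View pics/w17z.png

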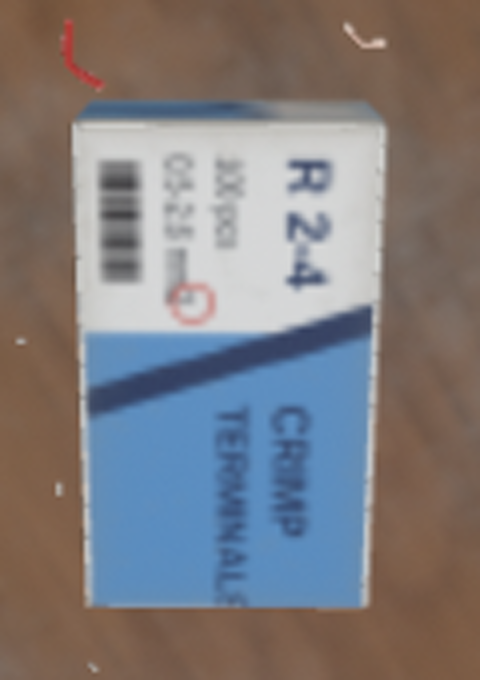

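```bash
python3 -m pendant '[[0.001,0.001,-0.04,0,0,0,0],[0.001,0.001,-0.08,0,0,0,0],[0,0,-0.09,0,0,0,0],[0,0,-0.08,0,0,0,0],[0,0,-0.04,0,0,0,0],[0,0,-0.018,0,0,0,0],[0,0,0,0,0,0,0],[0,0,0,0,0,0,1],[0,0,0,0,0,0,1],[0,0,0,0,0,0,1],[0,0,0,0,0,0,1],[0,0,0,0,0,0,1],[0,0,0,0,0,0,1]]' 15
python3 - <<'E'
from d import *
st()
delta([495.5,360.5,100],-10.5,0,12)
E
```

```text
time_s: 23.68
eef_pos: [499.8, 171.4, 12.4]
eef_rot: [0.997, -0.073, 0.0, 0.001]
ft_force: [-1.0, 1.0, 8.3]
finger_gap: 0.713
t 23.68 p [499.8 171.4  12.4] q [ 9.973e-01 -7.280e-02  2.000e-04  1.100e-03] F [-1.   1.   8.3] gap 62.8 J [ 0.2   0.54  1.86 -0.    0.74  0.35]
dp [ -4.3 189.1  87.6] ang 2.2 frac tot [-0.0107  0.4728  0.2189] [ 0.0004  0.     -0.006 ]
per row [-0.0009  0.0394  0.0182] [ 0.      0.     -0.0005] mm/row 17.370402217333965
```

```bash
python3 -m pendant '[[0,0,0.03,0,0,0,1],[0,0,0.05,0,0,0,1],[0,0.01,0.05,0,0,-0.001,1],[-0.001,0.03,0.03,0,0,-0.001,1],[-0.001,0.06,0.01,0,0,-0.001,1],[-0.002,0.08,0,0,0,-0.001,1],[-0.002,0.09,0,0,0,-0.001,1],[-0.002,0.085,0,0,0,-0.001,1],[-0.001,0.07,0,0,0,0,1],[-0.001,0.035,0,0,0,0,1],[-0.001,0.014,-0.02,0,0,0,1],[0,0,-0.05,0,0,0,1],[0,0,-0.05,0,0,0,1],[0,0,-0.025,0,0,0,1],[0,0,-0.005,0,0,0,1],[0,0,0,0,0,0,1],[0,0,0,0,0,0,1]]' 15
python3 - <<'E'
from d import *
st()
C=cam("wrist");save(C,"w18")
delta([495.5,361,15],-10.5,0,1)
E
```

```text
time_s: 25.1
eef_pos: [495.3, 360.3, 19.7]
eef_rot: [0.996, -0.092, -0.0, 0.001]
ft_force: [0.1, -0.8, -2.5]
finger_gap: 0.713
t 25.1 p [495.3 360.3  19.7] q [ 9.958e-01 -9.190e-02 -4.000e-04  1.300e-03] F [ 0.1 -0.8 -2.5] gap 62.8 J [ 0.52  0.61  1.66 -0.    0.87  0.7 ]
dp [-0.1  0.3 -5.1] ang 0.1 frac tot [-0.0003  0.0008 -0.0129] [ 0.0003 -0.      0.0001]
per row [-0.0003  0.0008 -0.0129] [ 0.0003 -0.      0.0001] mm/row 5.161015379580891
```

View pics/w18.png

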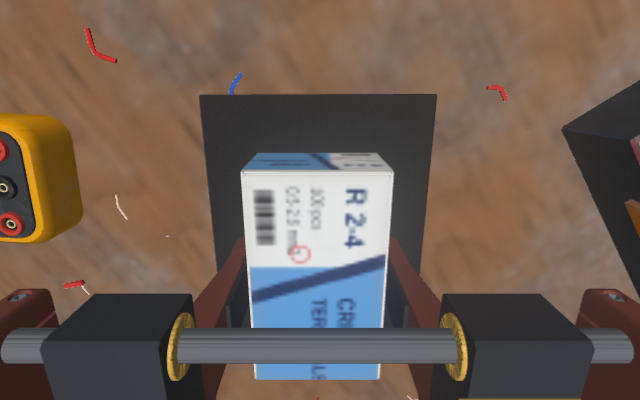

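```bash
python3 -m pendant '[[0,0,-0.008,0,0,0,1],[0,0,-0.004,0,0,0,1],[0,0,-0.002,0,0,0,1],[0,0,0,0,0,0,1],[0,0,0,0,0,0,1]]' 15
```

```text
time_s: 25.57
eef_pos: [495.6, 361.1, 15.3]
eef_rot: [0.996, -0.091, 0.0, 0.001]
ft_force: [-1.0, -1.3, 6.9]
finger_gap: 0.715
```

Touching the mat (about 9 N). Release, rise and view.

```bash
python3 -m pendant '[[0,0,0.0015,0,0,0,1],[0,0,0,0,0,0,0.25],[0,0,0,0,0,0,0.1],[0,0,0,0,0,0,0],[0,0,0,0,0,0,0],[0,0,0.04,0,0,0,0],[0,0,0.08,0,0,0,0],[0,0,0.1,0,0,0,0],[0,-0.01,0.1,0,0,0,0],[0,-0.03,0.06,0,0,0,0],[0,-0.03,0.03,0,0,0,0],[0,0,0,0,0,0,0],[0,0,0,0,0,0,0]]' 10
python3 - <<'E'
from d import *
st()
C=cam("wrist");save(C,"w19");save(C,"w19z",(200,20,420,220),3.5)
E
```

```text
time_s: 26.65
eef_pos: [494.5, 332.1, 177.7]
eef_rot: [0.996, -0.092, -0.001, 0.001]
ft_force: [0.3, 0.2, -0.9]
finger_gap: 1.002
t 26.65 p [494.5 332.1 177.7] q [ 9.957e-01 -9.210e-02 -8.000e-04  1.400e-03] F [ 0.3  0.2 -0.9] gap 88.2 J [ 0.48  0.4   1.57 -0.    1.18  0.66]
```

View pics/w19.png

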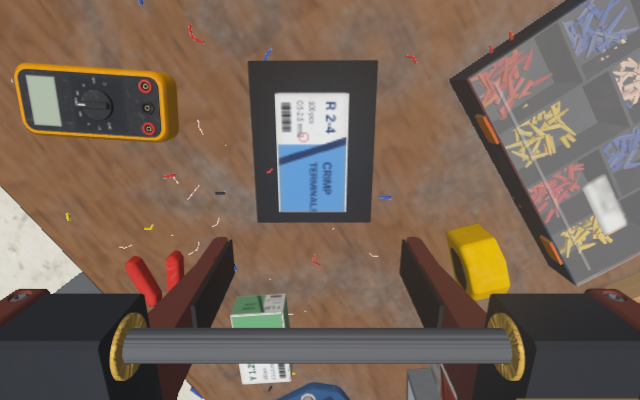

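View pics/w19z.png

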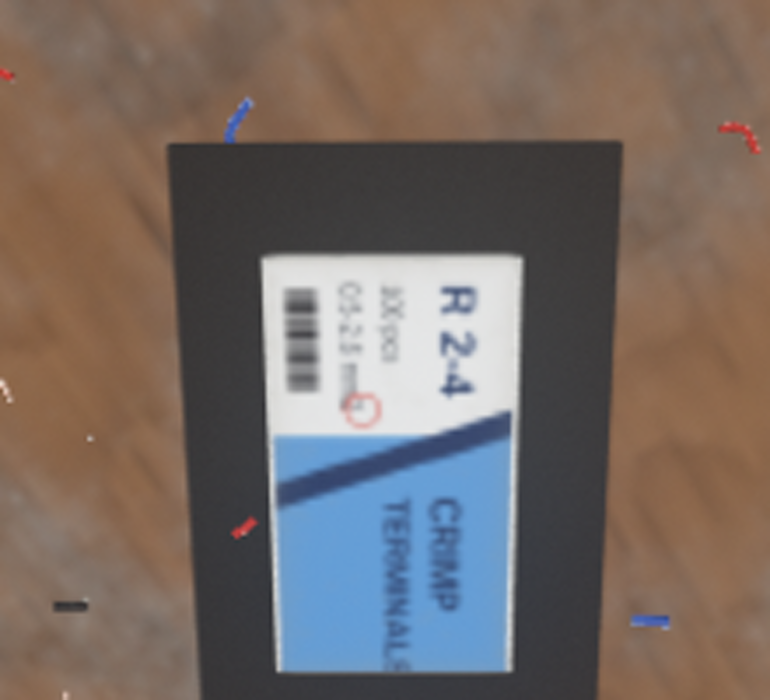

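```bash
python3 - <<'E'
from d import *
C=cam("wrist")
def m(n,l,z):
    p=onz(C,l,z)[:,:2]; d=np.diff(np.r_[p,p[:1]],axis=0)
    print(n,"c",p.mean(0).round(1),"len",np.linalg.norm(d,axis=1).round(1),"ang",np.degrees(np.arctan2(d[:,1],d[:,0])).round(1))
f=lambda l:[(200+a/3.5,20+b/3.5) for a,b in l]
m("blue",f([(261,256),(523,256),(512,671),(278,671)]),45)
m("mat",[(248.3,61),(378,60.5),(371,222),(258,222)],3)
delta([401,161,150],-7,0,14)
E
```

```text
blue c [494.3 360.8] len [ 61.5 103.6  61.1 103.7] ang [ -10.6 -100.5  169.5   79.7]
mat c [495.1 361.2] len [118.6 158.4 119.3 158.2] ang [ -10.4 -100.1  169.5   79.6]
dp [ -92.6 -171.2  -26.1] ang 3.5 frac tot [-0.2314 -0.4279 -0.0652] [ 0.0007 -0.0007  0.0098]
per row [-0.0165 -0.0306 -0.0047] [ 0.     -0.0001  0.0007] mm/row 14.024553528777437
```

```bash
python3 -m pendant '[[-0.02,-0.03,0,0.0007,-0.0007,0.0014,0],[-0.033,-0.061,-0.01,0,0,0.0014,0],[-0.038,-0.071,-0.01,0,0,0.0014,0],[-0.038,-0.071,-0.01,0,0,0.0014,0],[-0.038,-0.071,-0.01,0,0,0.0014,0],[-0.033,-0.061,-0.01,0,0,0.0014,0],[-0.022,-0.045,-0.01,0,0,0.0014,0],[-0.009,-0.018,-0.005,0,0,0,0],[0,0,0,0,0,0,0],[0,0,0,0,0,0,0]]' 10
python3 - <<'E'
from d import *
st()
C=cam("wrist");save(C,"w20");save(C,"w20z",(240,90,400,290),4)
E
```

```text
time_s: 27.58
eef_pos: [402.6, 162.0, 151.6]
eef_rot: [0.998, -0.061, 0.001, -0.001]
ft_force: [0.5, 0.3, -0.0]
finger_gap: 0.998
t 27.58 p [402.6 162.  151.6] q [ 9.981e-01 -6.140e-02  9.000e-04 -1.200e-03] F [ 0.5  0.3 -0. ] gap 87.8 J [0.22 0.21 1.94 0.   0.99 0.34]
```

View pics/w20z.png

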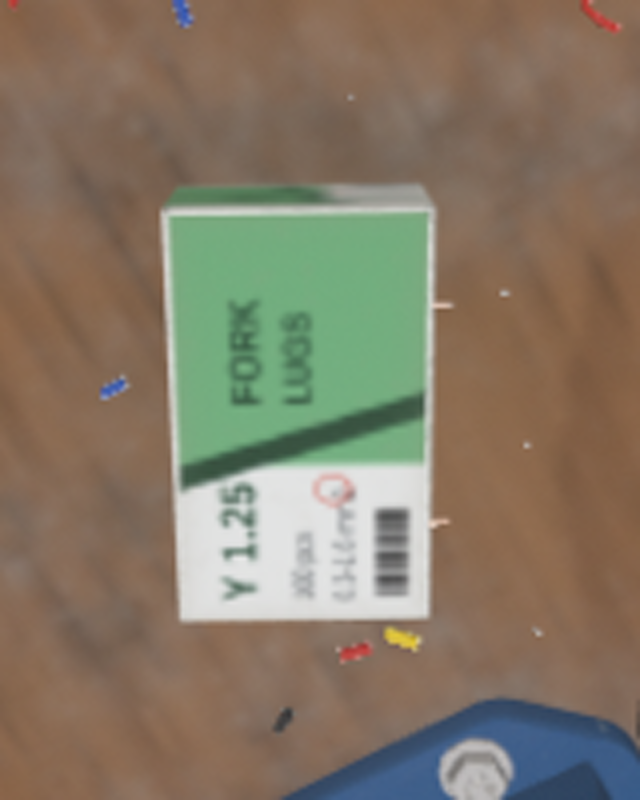

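```bash
python3 - <<'E'
from d import *
C=cam("wrist")
def m(n,l,z):
    p=onz(C,l,z)[:,:2]; d=np.diff(np.r_[p,p[:1]],axis=0)
    print(n,"c",p.mean(0).round(1),"len",np.linalg.norm(d,axis=1).round(1),"ang",np.degrees(np.arctan2(d[:,1],d[:,0])).round(1))
m("green",[(240+a/4,90+b/4) for a,b in [(163,211),(433,210),(429,618),(181,620)]],36)
E
```

```text
green c [401.4 159.8] len [54.9 90.7 55.3 91. ] ang [ -6.9 -96.  173.4  83.7]
```

```bash
python3 -m pendant '[[-0.0015,-0.002,-0.04,0,0,0,0],[-0.0015,-0.003,-0.08,0,0,0,0],[0,0,-0.09,0,0,0,0],[0,0,-0.08,0,0,0,0],[0,0,-0.045,0,0,0,0],[0,0,-0.016,0,0,0,0],[0,0,0,0,0,0,0],[0,0,0,0,0,0,1],[0,0,0,0,0,0,1],[0,0,0,0,0,0,1],[0,0,0,0,0,0,1],[0,0,0,0,0,0,1],[0,0,0,0,0,0,1],[0,0,0,0,0,0,1]]' 15
python3 - <<'E'
from d import *
st()
delta([494.3,361,110],-10.5,0,1)
E
```

```text
time_s: 28.85
eef_pos: [401.6, 159.7, 12.7]
eef_rot: [0.998, -0.061, 0.002, -0.001]
ft_force: [-1.5, 0.3, 8.6]
finger_gap: 0.645
t 28.85 p [401.6 159.7  12.7] q [ 0.9981 -0.0608  0.002  -0.0013] F [-1.5  0.3  8.6] gap 56.7 J [0.22 0.46 2.08 0.   0.6  0.34]
dp [ 92.7 201.3  97.3] ang 3.5 frac tot [0.2317 0.5032 0.2433] [-0.0003  0.0007 -0.0098]
per row [0.2317 0.5032 0.2433] [-0.0003  0.0007 -0.0098] mm/row 242.0205778524946
```

```bash
python3 -m pendant '[[0,0,0.03,0,0,0,1],[0,0,0.06,0,0,0,1],[0,0,0.08,0,0,0,1],[0.01,0.02,0.06,0,0,0,1],[0.025,0.053,0.026,0,0,-0.0014,1],[0.035,0.076,0,0,0,-0.0014,1],[0.04,0.088,0,0,0,-0.0014,1],[0.04,0.088,0,0,0,-0.0014,1],[0.04,0.088,0,0,0,-0.0014,1],[0.027,0.058,0,0,0,-0.0014,1],[0.015,0.032,-0.02,0,0,-0.0014,1],[0,0,-0.04,0,0,0,1],[0,0,-0.04,0,0,0,1],[0,0,-0.02,0,0,0,1],[0,0,0,0,0,0,1],[0,0,0,0,0,0,1]]' 20
python3 - <<'E'
from d import *
st()
delta([494.3,361,58],-10.5,0,1)
C=cam("wrist");save(C,"w21")
E
```

```text
time_s: 30.18
eef_pos: [493.2, 359.7, 65.7]
eef_rot: [0.996, -0.092, 0.001, -0.0]
ft_force: [0.3, 0.1, -1.3]
finger_gap: 0.647
t 30.18 p [493.2 359.7  65.7] q [ 9.958e-01 -9.180e-02  5.000e-04 -3.000e-04] F [ 0.3  0.1 -1.3] gap 57.0 J [ 0.52  0.55  1.64 -0.    0.95  0.7 ]
dp [ 1.1  1.3 -7.7] ang 0.1 frac tot [ 0.0028  0.0032 -0.0193] [-0.0001  0.0002  0.0001]
per row [ 0.0028  0.0032 -0.0193] [-0.0001  0.0002  0.0001] mm/row 7.890535006415898
```

View pics/w21.png

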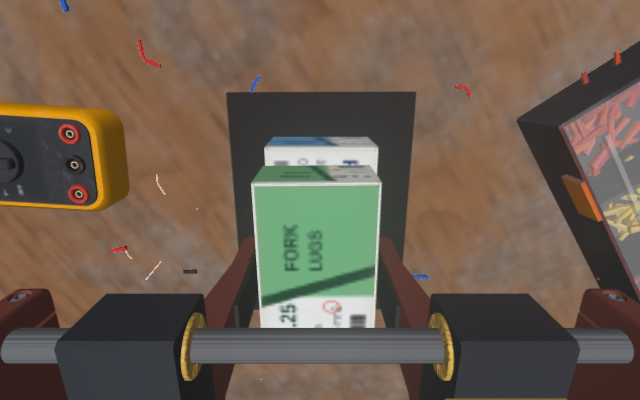

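```bash
python3 -m pendant '[[0.004,0.0033,-0.01,0,0,0,1],[0,0,-0.008,0,0,0,1],[0,0,-0.002,0,0,0,1],[0,0,0,0,0,0,1],[0,0,0,0,0,0,1]]' 15
```

```text
time_s: 30.65
eef_pos: [495.6, 362.1, 58.4]
eef_rot: [0.996, -0.091, 0.001, -0.001]
ft_force: [-0.2, 0.5, -1.2]
finger_gap: 0.642
```

```bash
python3 -m pendant '[[-0.002,-0.002,-0.004,0,0,0,1],[0,0,0,0,0,0,1],[0,0,0,0,0,0,1]]' 15
```

```text
time_s: 30.9
eef_pos: [495.6, 361.9, 57.8]
eef_rot: [0.996, -0.091, 0.002, -0.002]
ft_force: [-0.2, 0.1, 6.5]
finger_gap: 0.648
```

Contact with the blue lid (about 8 N). Release, rise and inspect.

```bash
python3 -m pendant '[[0,0,0.001,0,0,0,1],[0,0,0,0,0,0,0.3],[0,0,0,0,0,0,0.1],[0,0,0,0,0,0,0],[0,0,0,0,0,0,0],[0,0,0.04,0,0,0,0],[0,0,0.08,0,0,0,0],[0,0,0.1,0,0,0,0],[0,-0.01,0.1,0,0,0,0],[0,-0.02,0.08,0,0,0,0],[0,0,0.03,0,0,0,0],[0,0,0,0,0,0,0],[0,0,0,0,0,0,0]]' 10
python3 - <<'E'
from d import *
st()
C=cam("wrist");save(C,"w22",(200,20,420,240),3.5)
C=cam("side");save(C,"s22",(250,140,400,280),5)
C=cam("top");save(C,"t22")
E
```

```text
time_s: 31.98
eef_pos: [494.9, 349.3, 229.3]
eef_rot: [0.996, -0.092, 0.002, -0.001]
ft_force: [0.3, -0.4, -0.5]
finger_gap: 1.001
t 31.98 p [494.9 349.3 229.3] q [ 0.9958 -0.0916  0.0019 -0.0013] F [ 0.3 -0.4 -0.5] gap 88.1 J [0.5  0.36 1.49 0.   1.29 0.68]
```

View pics/w22.png

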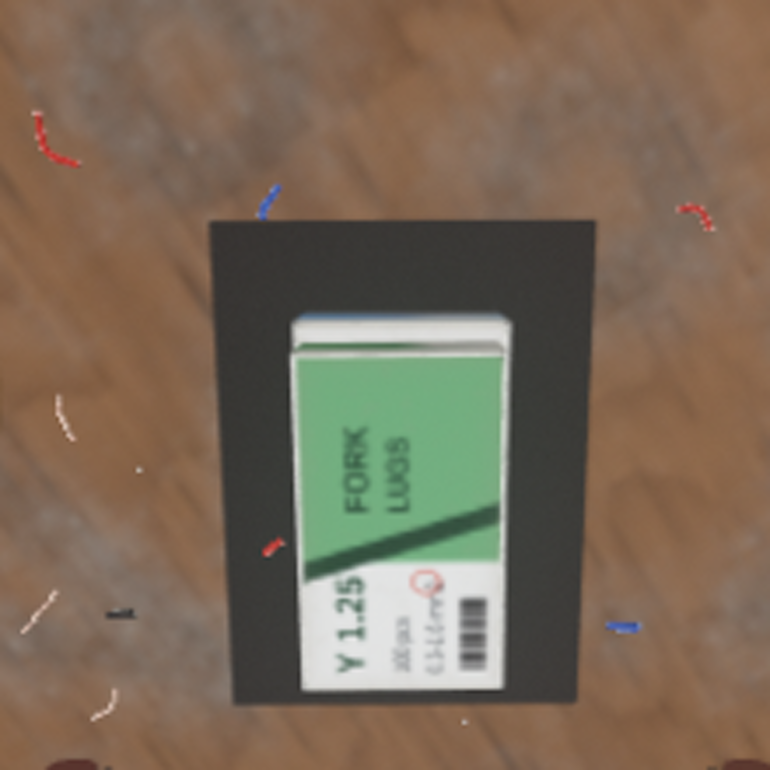

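View pics/s22.png

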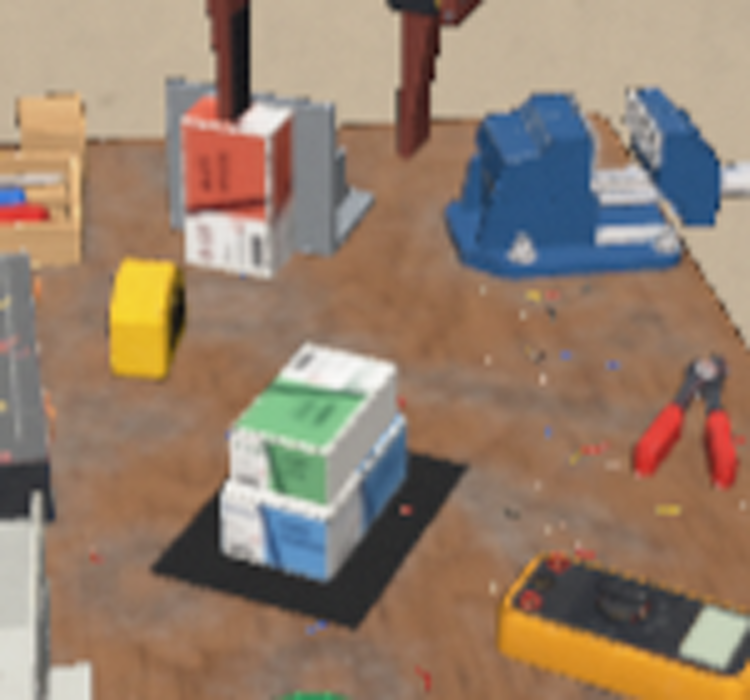

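View pics/t22.png

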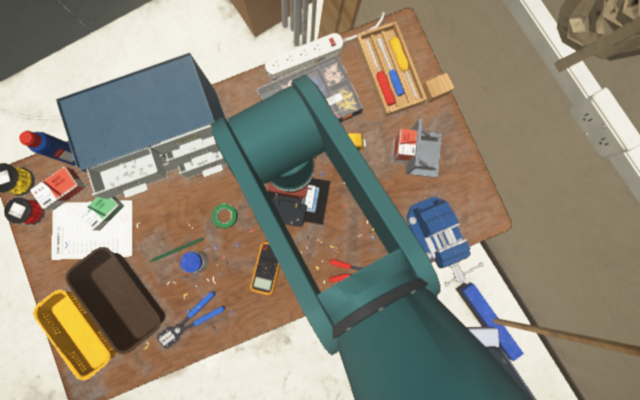

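```bash
python3 - <<'E'
from d import *
C=cam("wrist")
def m(n,l,z):
    p=onz(C,l,z)[:,:2]; d=np.diff(np.r_[p,p[:1]],axis=0)
    print(n,p.round(1).tolist(),"c",p.mean(0).round(1),"len",np.linalg.norm(d,axis=1).round(1),"ang",np.degrees(np.arctan2(d[:,1],d[:,0])).round(1))
f=lambda l:[(200+a/3.5,20+b/3.5) for a,b in l]
m("green",f([(290,354),(507,354),(503,690),(303,691)]),81)
m("blue far",f([(292,322),(513,321)]),45)
m("mat",f([(210,222),(596,221),(577,703),(234,705)]),3)
C=cam("top");save(C,"t22z",(380,110,460,190),7)
E
```

```text
green [[473.8, 410.3], [527.7, 400.3], [512.2, 311.1], [458.0, 320.9]] c [492.9 360.6] len [54.8 90.5 55.  90.8] ang [-10.5 -99.8 169.8  80. ]
blue far [[472.2, 416.4], [533.0, 405.4]] c [502.6 410.9] len [61.8 61.8] ang [-10.3 169.7]
mat [[449.4, 448.5], [565.7, 427.1], [537.6, 271.6], [420.7, 292.5]] c [493.3 359.9] len [118.2 158.  118.7 158.5] ang [ -10.4 -100.2  169.8   79.6]
```

View pics/t22z.png

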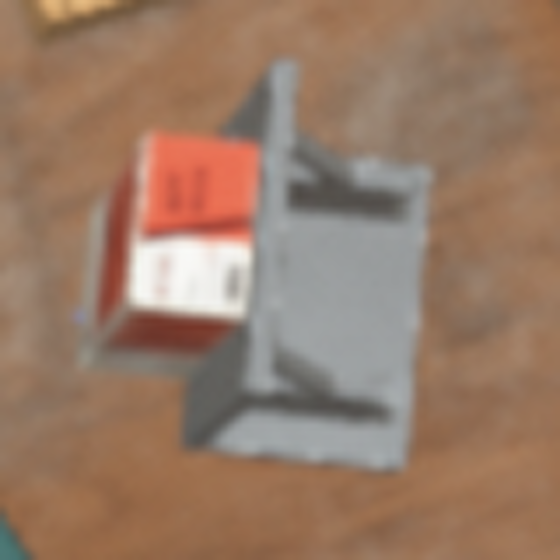

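```bash
python3 - <<'E'
from plant import sign_off
print(sign_off())
E
```

```text
the job is handed in; nothing more can be done
None
```

I set green and blue aside on the bench. Then I gripped red with the tool tilted 45° and turned it 90° onto its end against the angle plate. Blue went back onto the mat and green on top of it. I handed the job in at about 32 s; no verdict was returned.

**Last checks:**
- **Red:** it stands on end against the plate. Measured just before release, its outer broad face was 41–42 mm from the plate face, against a thickness of 42 mm, so it is flush. It was within about 0.1° of parallel and within a few mm of the plate's middle. The later side and top pictures show it still standing flush.
- **Blue:** on the last views it was about 1 mm from the mat's centre and within about 0.2° of its direction.
- **Green:** about 1.5 mm from centred on blue and within about 0.3° of parallel.
- **Bystanders:** the last pictures show the multimeter, tape measure and side cutters where they were. I did not measure any of the four bystanders, and the green tape I only saw in passing in the last top view.

**Disagreements:**
- Contact with the plate came about 4 mm earlier in the arm's measured position than I had predicted from the camera. The arm felt 5–6 N there; I backed off before lowering red. The picture taken in contact put the plate within about 1 mm of its first position, and up to 4 mm if the height is fitted to the plate's width. I did not re-measure the plate after letting go.
- The task said green lay crosswise at the start, but it was nearly parallel to blue in the pictures. I gripped it as seen.

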